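# Make up a wash-test canister in its bath carrier

### The arm

A 6-joint arm with a two-finger parallel gripper is mounted at the origin on the work surface. World frame = base frame: x ahead of the robot, y to its left, z up, the work surface at z = 0. Lengths are in m, angles in rad, forces in N, time in s.
With the tool pointing down it reaches from about 0.325 to 0.875 m from the base axis. Payload 4.4 kg.
Tool frame: the origin (TCP) lies between the finger pads; the fingertips stand 19 mm ahead of it and the grasp point (between the pads) is the TCP; z points along the fingers, y is the direction in which the jaws open and shut (so a half turn about z gives the same grasp; the last joint's range is limited). The gripper opens to 85 mm and grips with 20 to 120 N. Pads are 22 mm wide; open, the fingers measure 114 mm over their backs; the gripper's body (76 mm by 85 mm) begins 54 mm behind the grasp point. The pads swing forward as they close: fully open they stand 13 mm farther back than shut.
Start: joints at [1.05, 0.207, 1.542, -0, 1.393, -0.15], TCP at [0.208, 0.536, 0.25] pointing down, gripper open.
Joint ranges: [-2.73, 2.73], [-0.86, 2.22], [0.23, 2.46], [-1.11, 4.25], [0.08, 2.63], [-2.82, 2.82]. Speed limits (rad/s): [2.79, 2.79, 3.14, 3.14, 3.14, 3.14].

### API

Orientations are given as a rotation vector (axis times angle).
In Python, from rig import robot gives the robot as it stands.
- The arm moves only by the tool jog_arm, never from a script. Its argument "increments" is a list of rows, each an object with "delta_pos": the shift along the tool's x, y, z in units of 25 mm (1.0 is 25 mm), a list of three; "yaw": the turn about the tool's z in units of 5 degrees (1.0 is 5 degrees). A call has exactly 5 rows; each row is the pose to reach, as a shift and turn from the pose commanded when the call began, along the tool's axes at that moment; what a row does not reach only later rows make up. A row lasts 1/12 s, in which the tool goes at most 41.7 mm and 7.16 degrees, less where a joint would pass 70% of its speed; a pose out of reach is approached as far as the arm can. A call with a gripper value outside its range is refused whole. "claw" is the finger opening in mm, from 0 to 85.4, set as the call begins (left out, the last holds). The fingers move at their own pace and stop on an object; the grip force is fixed at half the most. Time passes only in rows, so rows that repeat a pose let the fingers close, or fill a call up. It gives the time, the measured TCP pose, the force and the opening at its end, in the units of the state.
- robot.read_state(): the state, without advancing time (a new reading comes with each control period).
- robot.grab_frame(name): name is "side" or "top" or "wrist"; returns a dict with "img" (400x640x3 uint8, red, green, blue), "depth" (400x640 float32, m along the optical axis (not along the pixel's ray), 0 where there is no reading), "K" (3x3 intrinsics, pixels), "dist" ([k1, k2, p1, p2, k3] as OpenCV has them; the pictures are not rectified), "R" (3x3) and "t" (3): a world point X has camera coordinates R X + t. Camera axes: x right, y down, z forward; pixel columns grow to the right and rows downward; lengths in m; the calibration is good to about 2 mm. A picture is of the moment at which its call begins.
- robot.sign_off(): hands the job in, once; it reports no verdict.
The state is a dict: "clock": time; "joints": joint angles; "joint_velocities": joint speeds; "joint_torque": joint torques, N m; "position": TCP position; "tool_rot": TCP orientation; "contact_force": force on the tool from outside, world axes, zero at the start; "ft_torque": the same for the moment, N m; "finger_gap": finger opening in m.
Only numpy, scipy, OpenCV 4.12 (cv2) and the standard library are available. Lean on these libraries where they do the work, as an engineer would, in place of code of your own. Each camera call takes 0.05 s, during which the arm holds its last target.

### The job

Make up the wash-test canister for the water bath: first stand the open canister in the round seat of the carrier, then lay the thin white PTFE gasket flat and centred on its rim, the thick black rubber gasket on top of that, and the steel cover on top with its plug down in the rubber gasket. Last, lift the keeper bar out of its bench rest and lower it into the carrier's two U brackets, so that it lies level across the carrier over the cover. Leave the bottle, the closed canister and the timer where they are.

Things in the scene. Friction and masses are not known exactly. Their poses are not given: they have to be found in the camera images.
- canister: Open steel canister, upright on the bench: 100 mm high, body 58 mm outside diameter, with a flange (rim) of 66 mm outside diameter in the top 6 mm, flat on top, mouth 44 mm. Round: yaw means nothing. Origin: centre of its underside, z up. About 0.4 kg. Can be gripped across the flange from above.
- ptfe: Thin white PTFE gasket, a flat ring lying on the bench: outside diameter 64 mm, bore 48 mm, 6 mm thick. Origin: centre of its underside, z up. Goes directly on the canister's flange. Can be gripped across its outside.
- rubber: Thick black rubber gasket, a flat ring lying on the bench: outside diameter 60 mm, bore 46 mm, 10 mm thick (stiff). Origin: centre of its underside, z up. Goes on top of the PTFE gasket.
- cover: Steel cover, right way up, 30 mm high, 0.2 kg: chamfered plug 38 mm dia, 6 mm deep below; plate 64 mm dia, 6 mm thick; round grip boss 24 mm dia, 18 mm high on top. Origin: centre of the plug's underside, z up; plate underside at z = 6 mm, boss z = 12 to 30 mm. In place the plate lies on the rubber gasket, the plug in its bore.
- bar: Keeper bar, steel, lying level in the two U brackets of its rest: 190 mm long (along its y axis), 14 mm wide (x), 16 mm high, with a black grip block on the middle of its top 60 mm long (y), 14 mm wide (x), 20 mm high. Origin: centre of the bar's underside, z up; the grip block spans z = 16 to 36 mm. About 0.34 kg.
- carrier: Fixed steel carrier. Origin: under the middle of its base plate (96 x by 190 y, 8 mm thick), on the seat's axis, z up. Seat: round wall, inside dia 68 mm, flared, top at z = 42 mm; canister stands in it. At y = +-75 mm upright plates 6 mm thick, 42 wide (x), with open-topped U slots for the bar: 22 mm wide (x), floor z = 151, lips z = 180. The bar lies along y, 3 mm over the cover's boss.
- rest: Fixed low bench rest that the bar starts in: grey base plate 70 (x) by 190 mm (y), 8 mm thick, with two U brackets like the carrier's at y = +75 and -75 mm; slots 22 mm wide, floors at z = 60 mm, lips up to z = 89 mm. Origin: centre of its underside; z up, y from one bracket to the other.
- bottle: Bystander: glass bottle with a blue cap, 68 mm in diameter, 150 mm high. Origin: centre of its underside. Leave alone.
- closed_canister: Bystander: another, larger steel canister that is already closed with a wire bail, 82 mm in diameter, 150 mm high. Origin: centre of its underside. Leave alone.
- timer: Bystander: grey bench timer, 52 by 74 by 26 mm. Origin: centre of its underside. Leave alone.

How it is judged:
On the way, in this order (a step that is already met when the one before it is completed fails the run):
1. the canister stands upright in the carrier's seat (z of canister in the frame of carrier between 0.005 and 0.011 m and horizontal distance between canister and carrier below 0.008 m and angle between canister's own z axis and vertical below 0.05 rad), for 0.2 s.
2. the PTFE gasket lies centred on the rim of the canister in the carrier (all of step 1 and z of ptfe in the frame of canister between 0.097 and 0.103 m and horizontal distance between ptfe and canister below 0.008 m and angle between ptfe's own z axis and vertical below 0.05 rad), for 0.2 s.
3. the rubber gasket lies on the PTFE gasket (all of step 2 and z of rubber in the frame of canister between 0.103 and 0.109 m and horizontal distance between rubber and canister below 0.008 m and angle between rubber's own z axis and vertical below 0.05 rad), for 0.2 s.
4. the cover lies on the rubber gasket, plug inside (all of step 3 and z of cover in the frame of canister between 0.107 and 0.113 m and horizontal distance between cover and canister below 0.01 m and angle between cover's own z axis and vertical below 0.05 rad), for 0.2 s.
5. the keeper bar lies in both U brackets of the carrier (all of step 4 and z of bar in the frame of carrier between 0.148 and 0.155 m and horizontal distance between bar and carrier below 0.015 m and angle between bar's own z axis and vertical below 0.05 rad and angle between the y axis of bar and the y axis of carrier, either way round below 0.12 rad), for 0.2 s.
At the end, for the whole second after the job is handed in: Canister upright in the carrier's seat (8 mm); on its rim, flat, in order: PTFE gasket, rubber gasket (each 8 mm from the canister's axis), cover with plug in the bore (10 mm); bar level on the floors of both brackets, its middle within 15 mm of the seat axis; heights to 3 mm, all at rest (all of step 5 and linear speed of each of canister, ptfe, rubber, cover, bar below 0.02 m/s); the robot touches nothing.
It fails at once if the bottle is disturbed (moved more than 30 mm or tipped) (distance of bottle from where it was at the start of the episode above 0.03 m or angle between bottle's own z axis and vertical above 0.3 rad).
It fails at once if the closed canister is disturbed (moved more than 30 mm or tipped) (distance of closed_canister from where it was at the start of the episode above 0.03 m or angle between closed_canister's own z axis and vertical above 0.3 rad).
It fails at once if the timer is disturbed (moved more than 30 mm or tipped) (distance of timer from where it was at the start of the episode above 0.03 m or angle between timer's own z axis and vertical above 0.3 rad).
It also fails if it takes over 128 s, if anything falls off the work surface, if the arm or the gripper's body presses on something with over 40 N, if the wrist force passes 120 N, or if a joint passes its speed limit or range.

## Working session

There is one attempt and no reset: what is moved stays moved. The work goes in short steps, Python scripts to look and compute and a tool call to move; the robot and the scene stay as the last step left them, time stands still between calls to the robot, and variables do not carry over. Pictures are saved under pics/ and viewed, and the job is handed in when it is done.

Besides the shell and the picture viewer there is one more tool, called as name([rows], argument=value, ...), one row to a line, values as JSON. jog_arm: Moves the arm, as the interface text tells. Its arguments: {"type":"object","properties":{"increments":{"type":"array"},"claw":{"type":"number"}},"required":["increments"]}

```bash
ls; mkdir -p pics; python3 - <<'E'
from rig import robot
import cv2,numpy as np
s=robot.read_state()
for k,v in s.items(): print(k,np.round(v,4))
for n in ["side","top","wrist"]:
    f=robot.grab_frame(n); cv2.imwrite(f"pics/a_{n}.png",f["img"][:,:,::-1]); np.savez(f"a_{n}.npz",**f)
    print(n,f["K"].round(1).tolist(),np.round(f["dist"],4),f["R"].round(3).tolist(),f["t"].round(3), (-f["R"].T@f["t"]).round(3))
E
```

```text
pics
clock 0.0
joints [ 1.0505  0.2074  1.543   0.      1.3935 -0.1505]
joint_velocities [ 0.0001 -0.0002  0.0003 -0.0001  0.0018  0.    ]
joint_torque [ 1.20000e-03 -3.83019e+01 -2.91605e+01  1.00000e-04  1.03000e-02
 -0.00000e+00]
position [0.2075 0.5355 0.2491]
tool_rot [-0.5775 -3.0873  0.0034]
contact_force [-0.3063  0.2326 -0.2763]
ft_torque [ 0.0127 -0.0053 -0.0027]
finger_gap 0.0852
side [[448.3, 0.0, 333.7], [0.0, 448.3, 206.1], [0.0, 0.0, 1.0]] [-0.0648  0.      0.      0.      0.    ] [[0.938, -0.346, -0.013], [-0.223, -0.574, -0.788], [0.266, 0.742, -0.616]] [-0.536  0.177  1.02 ] [ 0.271 -0.84   0.76 ]
top [[372.0, 0.0, 319.4], [0.0, 372.0, 203.1], [0.0, 0.0, 1.0]] [-0.0817  0.      0.      0.      0.    ] [[-0.003, -0.999, -0.034], [-0.987, 0.009, -0.16], [0.16, 0.033, -0.987]] [0.018 0.576 0.905] [ 0.424 -0.017  0.985]
wrist [[280.9, 0.0, 319.8], [0.0, 280.9, 201.6], [0.0, 0.0, 1.0]] [-0.0488  0.      0.      0.      0.    ] [[0.362, 0.932, -0.003], [0.888, -0.344, 0.304], [0.283, -0.113, -0.953]] [-0.573 -0.04   0.38 ] [0.136 0.563 0.373]
```

View pics/a_side.png

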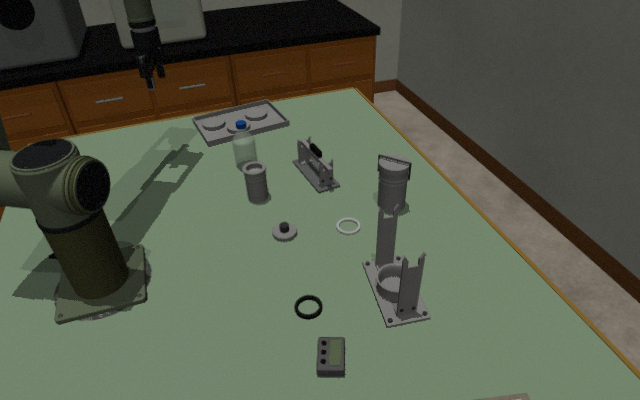

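View pics/a_top.png

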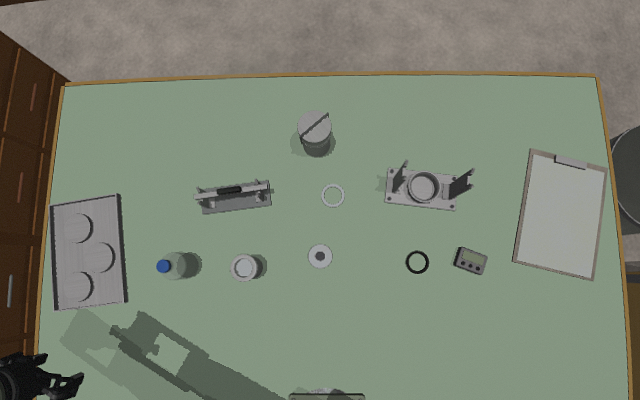

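View pics/a_wrist.png

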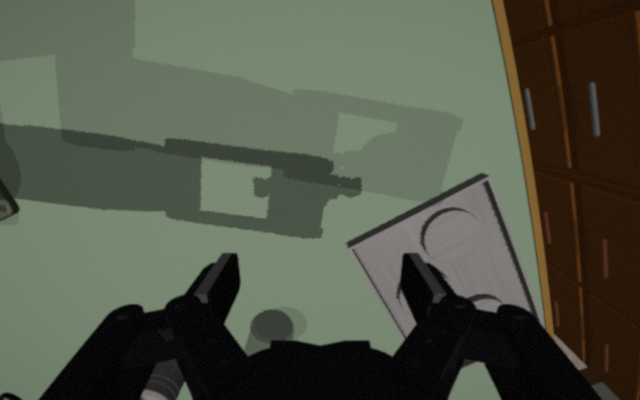

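The side and top views show everything. In the top view the bottle is at (173,265), the canister at (244,267), the bar and rest at (235,195), and the PTFE gasket at (333,196). The cover is at (320,256), the rubber gasket at (417,262), the carrier at (424,188), and the timer at (471,260). Next I'll take coarse positions.

```bash
cat > h.py <<'E'
import cv2,numpy as np
from scipy.spatial.transform import Rotation as Ro
def load(p): return dict(np.load(p))
def rays(f,uv):
    uv=np.asarray(uv,float).reshape(-1,1,2)
    n=cv2.undistortPoints(uv,f["K"],f["dist"]).reshape(-1,2)
    d=np.c_[n,np.ones(len(n))]@f["R"]; o=-f["R"].T@f["t"]
    return o,d
def plane(f,uv,z):
    o,d=rays(f,uv); return o+d*((z-o[2])/d[:,2])[:,None]
def tri(f1,p1,f2,p2):
    A=[];b=[]
    for f,p in((f1,p1),(f2,p2)):
        o,d=rays(f,[p]); d=d[0]/np.linalg.norm(d[0]); P=np.eye(3)-np.outer(d,d); A.append(P);b.append(P@o)
    A=np.vstack(A);b=np.hstack(b); x=np.linalg.lstsq(A,b,rcond=None)[0]
    return x,np.linalg.norm(A@x-b)
def proj(f,X):
    return cv2.projectPoints(np.asarray(X,float).reshape(-1,1,3),cv2.Rodrigues(f["R"])[0],f["t"],f["K"],f["dist"])[0].reshape(-1,2)
def cloud(f):
    v,u=np.nonzero(f["depth"]>0); o,d=rays(f,np.c_[u,v]); P=np.full(f["depth"].shape+(3,),np.nan)
    P[v,u]=o+d*f["depth"][v,u][:,None]; return P
def circ(pts):
    pts=np.asarray(pts); A=np.c_[2*pts[:,:2],np.ones(len(pts))]; s=np.linalg.lstsq(A,(pts[:,:2]**2).sum(1),rcond=None)[0]
    return s[0],s[1],np.sqrt(s[2]+s[0]**2+s[1]**2)
def tool(s):
    R=Ro.from_rotvec(s["tool_rot"]).as_matrix(); return R,np.degrees(np.arctan2(R[1,1],R[0,1]))
def move(s,target,yawy=None,dz=None):
    """delta in tool units from state s to world TCP target; yawy: wanted direction (deg) of jaw axis in world"""
    R,a=tool(s); d=R.T@(np.asarray(target)-s["position"])/0.025
    y=None
    if yawy is not None:
        e=(yawy-a+90)%180-90; y=-e/5   # tool z down: +yaw is negative about world z
    print("jaw axis deg",round(a,2),"delta units",d.round(2),"yaw units",y)
E
python3 - <<'E'
from h import *
for n in("top","side"):
    f=load(f"a_{n}.npz"); P=cloud(f)
    D=f["depth"]; print(n,(D>0).mean(), D[D>0].min(),D.max())
    g=P[...,2]; print("bench z",np.nanmedian(g[(np.abs(P[...,0]-.4)<.1)]))
    if n=="top":
        for nm,p in dict(bottle=(173,265),can=(244,267),bar=(235,190),ptfe=(324,196),cover=(320,256),plate=(313,258),rub=(407,262),timer=(471,260),seat=(424,188),closed=(315,132)).items():
            print(nm,P[p[1],p[0]].round(4), plane(f,[p],0)[0].round(3))
E
python3 - <<'E'
import sys; sys.path.insert(0,'.')
import cv2; i=cv2.imread('pics/a_top.png'); cv2.imwrite('pics/a_top_z.png',cv2.resize(i[100:300,160:500],None,fx=2.3,fy=2.3,interpolation=cv2.INTER_CUBIC))
i=cv2.imread('pics/a_side.png'); cv2.imwrite('pics/a_side_z.png',cv2.resize(i[110:340,200:460],None,fx=2.6,fy=2.6,interpolation=cv2.INTER_CUBIC))
E
```

```text
top 0.99608203125 0.51926863 2.0261965
bench z 0.0006780761984849226
bottle [0.4191 0.3579 0.122 ] [0.418 0.411 0.   ]
can [0.415  0.1964 0.0845] [0.414 0.216 0.   ]
bar [0.6021 0.2206 0.0987] [0.622 0.247 0.   ]
ptfe [ 0.6031  0.0038 -0.0012] [0.603 0.004 0.   ]
cover [0.4422 0.0141 0.0313] [0.443 0.015 0.   ]
plate [0.4375 0.033  0.0112] [0.438 0.034 0.   ]
rub [ 0.4256 -0.2099  0.0121] [ 0.426 -0.212  0.   ]
timer [ 0.4287 -0.3726  0.0238] [ 0.429 -0.381  0.   ]
seat [ 0.6211 -0.2643  0.0063] [ 0.622 -0.266  0.   ]
closed [0.732  0.0214 0.1422] [0.784 0.028 0.   ]
side 0.99609375 0.75996155 3.6793318
bench z 0.00027136710750752524
```

View pics/a_top_z.png

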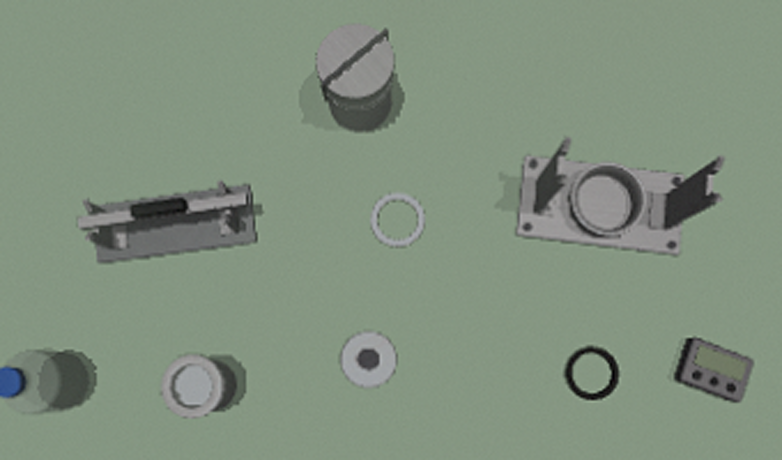

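View pics/a_side_z.png

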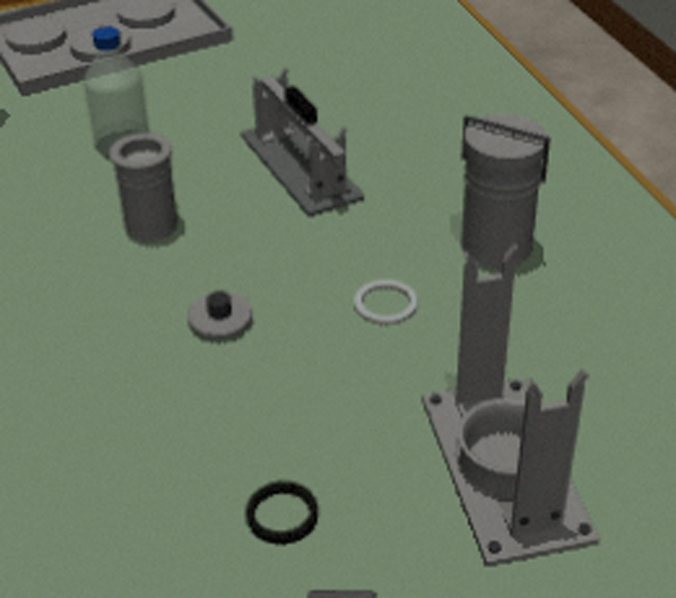

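The zooms confirm that all parts are standing clear and the jaws have access. Next I'll measure centres with masks and two views.

```bash
cat > meas.py <<'E'
from h import *
T=load("a_top.npz");S=load("a_side.npz")
def cen(f,mask,box):
    m=np.zeros(mask.shape,np.uint8);x0,y0,x1,y1=box;m[y0:y1,x0:x1]=mask[y0:y1,x0:x1]
    n,l,st,c=cv2.connectedComponentsWithStats(m); k=1+np.argmax(st[1:,4]); 
    cnt=max(cv2.findContours((l==k).astype(np.uint8),cv2.RETR_EXTERNAL,cv2.CHAIN_APPROX_NONE)[0],key=cv2.contourArea)
    e=cv2.fitEllipse(cnt); return np.array(e[0]),e,cnt[:,0]
def hsv(f): return cv2.cvtColor(f["img"],cv2.COLOR_RGB2HSV)
tv,sv=T["img"].max(2),S["img"].max(2); th,sh=hsv(T),hsv(S)
for nm,mt,bt,ms,bs in[("ptfe",(tv>150)&(th[...,1]<40),(315,178,352,214),(sv>150)&(sh[...,1]<40),(325,210,370,245)),
   ("rub",tv<70,(400,245,435,280),sv<70,(285,285,330,325)),
   ("boss",tv<90,(308,244,333,268),sv<75,(275,215,295,236)),
   ("bargrip",tv<60,(205,180,255,200),sv<60,(305,140,325,160)),
   ("rim",th[...,1]<30,(228,252,260,280),None,None),
   ("cover",th[...,1]<30,(300,240,340,272),None,None)]:
    ct,et,cnt=cen(T,mt.astype(np.uint8),bt); print(nm,"top",np.round(ct,1),np.round(et[1],1),round(et[2]),end=" ")
    if ms is not None:
        cs,es,_=cen(S,ms.astype(np.uint8),bs); x,r=tri(T,ct,S,cs); print("side",np.round(cs,1),np.round(es[1],1),"tri",x.round(4),"res",round(r,4))
    else: print()
    for z in (0,.006,.01,.012,.03,.1): 
        q=plane(T,cnt,z); print("   z",z,np.round(circ(q),4),end="")
    print()
PT,PS=cloud(T),cloud(S)
def pts(z0,z1,x,y,r):
    out=[]
    for P in(PT,PS):
        m=(P[...,2]>z0)&(P[...,2]<z1)&(np.hypot(P[...,0]-x,P[...,1]-y)<r); out.append(P[m])
    return out
for nm,a in dict(canrim=(.094,.107,.415,.196,.06),coverplate=(.006,.018,.4422,.014,.05),boss=(.024,.036,.4422,.014,.03),ptfe=(.003,.012,.60,-.013,.05),seatwall=(.036,.046,.62,-.264,.06)).items():
    for p in pts(*a):
        if len(p)>10: print(nm,len(p),"mid",((p.max(0)+p.min(0))/2).round(4),"mean",p.mean(0).round(4),"span",(p.max(0)-p.min(0)).round(3))
for nm,a in dict(carrier=(.005,.011,.62,-.264,.16),plates=(.15,.185,.62,-.264,.15),restbase=(.005,.011,.6,.22,.15),bar=(.069,.082,.6,.22,.15),grip=(.09,.105,.6,.22,.1)).items():
    for p in pts(*a):
        if len(p)<10: continue
        (c,sz,an)=cv2.minAreaRect(p[:,:2].astype(np.float32)); vec=np.linalg.svd(p[:,:2]-p[:,:2].mean(0),full_matrices=False)[2][0]
        print(nm,len(p),np.round(c,4),np.round(sz,3),round(an,1),"pca",round(np.degrees(np.arctan2(vec[1],vec[0]))%180,2),"z",np.median(p[:,2]).round(4))
E
python3 meas.py
```

```text
ptfe top [334.2 196.8] [34.9 38.6] 44 side [348.1 224.8] [14.  21.7] tri [ 0.6003 -0.0238  0.0104] res 0.0025
   z 0 [ 0.6012 -0.0234  0.0473]   z 0.006 [ 0.6001 -0.0234  0.047 ]   z 0.01 [ 0.5994 -0.0233  0.0468]   z 0.012 [ 0.599  -0.0233  0.0467]   z 0.03 [ 0.5958 -0.0232  0.0459]   z 0.1 [ 0.5832 -0.0227  0.0425]
rub top [417. 262.] [21.6 22.3] 129 side [308.1 306.8] [23.4 26.9] tri [ 0.4254 -0.2376  0.0047] res 0.0001
   z 0 [ 0.4256 -0.2387  0.0286]   z 0.006 [ 0.4256 -0.2373  0.0284]   z 0.01 [ 0.4256 -0.2364  0.0283]   z 0.012 [ 0.4256 -0.236   0.0282]   z 0.03 [ 0.4255 -0.2319  0.0277]   z 0.1 [ 0.4254 -0.2162  0.0257]
boss top [319.9 255.7] [7.7 8.5] 71 side [284.  227.2] [ 8.9 10.6] tri [0.4429 0.0148 0.0207] res 0.0004
   z 0 [0.4436 0.0154 0.0106]   z 0.006 [0.4435 0.0152 0.0105]   z 0.01 [0.4434 0.0151 0.0105]   z 0.012 [0.4434 0.015  0.0105]   z 0.03 [0.443  0.0144 0.0103]   z 0.1 [0.4416 0.0121 0.0095]
bargrip top [233.  191.9] [10.6 37.5] 87 side [312.4 152.1] [15.3 16.7] tri [0.5955 0.2287 0.0885] res 0.0054
   z 0 [0.6117 0.2488 0.0345]   z 0.006 [0.6105 0.2472 0.0
[... 1478 characters left out ...]
 0.6063 -0.2421  0.0408] span [0.071 0.083 0.009]
carrier 1544 [ 0.616  -0.2657] [0.289 0.265] 8.0 pca 81.96 z 0.0081
carrier 1366 [ 0.6162 -0.2718] [0.244 0.103] 80.2 pca 89.38 z 0.0079
plates 155 [ 0.6193 -0.2566] [0.159 0.045] 82.9 pca 82.34 z 0.1653
plates 303 [ 0.6193 -0.2556] [0.159 0.047] 82.2 pca 82.78 z 0.1627
restbase 1013 [0.5991 0.2293] [0.249 0.274] 44.1 pca 100.31 z 0.0083
restbase 519 [0.5994 0.2432] [0.07  0.195] 8.3 pca 97.18 z 0.0074
bar 367 [0.6015 0.2394] [0.042 0.189] 7.2 pca 97.63 z 0.0762
bar 235 [0.6013 0.238 ] [0.042 0.192] 7.0 pca 98.19 z 0.0751
grip 137 [0.6019 0.2434] [0.021 0.156] 17.0 pca 103.08 z 0.0958
grip 63 [0.602 0.239] [0.014 0.062] 8.1 pca 97.85 z 0.0944
```

```bash
python3 - <<'E'
from h import *
from rig import robot
s=robot.read_state(); print(tool(s)[0].round(3))
move(s,[.414,.194,.25],-7.5)
E
```

```text
[[-0.932  0.361 -0.001]
 [ 0.361  0.932 -0.002]
 [ 0.    -0.002 -1.   ]]
jaw axis deg 68.81 delta units [-1.264e+01 -9.760e+00 -1.000e-02] yaw units 15.26251454955553
```

jog_arm([
  {"delta_pos":[-1.5,-1.2,0],"yaw":-1},
  {"delta_pos":[-3,-2.4,0],"yaw":-2.2},
  {"delta_pos":[-4.5,-3.5,0],"yaw":-2.7},
  {"delta_pos":[-6,-4.6,0],"yaw":-2.7},
  {"delta_pos":[-7.3,-5.6,0],"yaw":-2.7},
])

```text
clock: 0.57
position: [0.3163, 0.3564, 0.25]
tool_rot: [-0.209, -3.135, 0.0]
contact_force: [0.8, 0.3, 0.4]
finger_gap: 0.0853
```

```bash
python3 - <<'E'
from h import *
from rig import robot
s=robot.read_state(); print(s["clock"],s["position"])
move(s,[.414,.194,.25],82.5)
E
```

```text
0.5667 [0.31627466 0.35641468 0.24997268]
jaw axis deg 82.38 delta units [-4.74 -5.92  0.  ] yaw units -0.024825991558455485
```

jog_arm([
  {"delta_pos":[-1,-1.2,0],"yaw":0},
  {"delta_pos":[-2.0,-2.4,0],"yaw":0},
  {"delta_pos":[-3,-3.6,0],"yaw":0},
  {"delta_pos":[-4,-4.8,0],"yaw":0},
  {"delta_pos":[-4.75,-5.9,0],"yaw":0},
])

```text
clock: 0.98
position: [0.415, 0.1939, 0.2503]
tool_rot: [0.212, 3.134, -0.0]
contact_force: [0.8, 0.2, 0.3]
finger_gap: 0.0853
```

```bash
cat > snap.py <<'E'
import sys
from h import *
from rig import robot
n,tag=sys.argv[1:3]
f=robot.grab_frame(n); np.savez(f"{tag}.npz",**f); cv2.imwrite(f"pics/{tag}.png",f["img"][:,:,::-1])
s=robot.read_state(); print(s["clock"],s["position"].round(4) if hasattr(s["position"],'round') else s["position"],"F",np.round(s["contact_force"],1),"gap",s["finger_gap"],"jaw",round(tool(s)[1],2))
E
python3 snap.py wrist w1
```

```text
1.0333 [0.4174 0.1893 0.2503] F [ 2.6 -2.6 -0.5] gap 0.08486349112837753 jaw 82.0
```

View pics/w1.png

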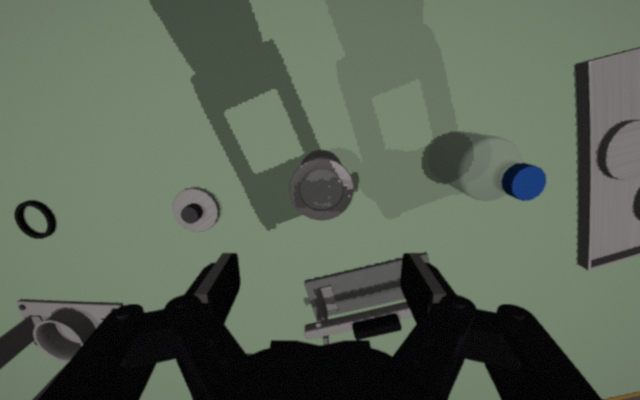

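Wrist view: the canister rim is at about (321,187), below and between the open fingers. I'll refine the centre from this frame.

```bash
python3 - <<'E'
from h import *
from rig import robot
f=load("w1.npz"); P=cloud(f)
print("proj rim c",proj(f,[.414,.194,.1]), "cam",-f["R"].T@f["t"])
def rg(x,y,z0,z1,r):
    m=(P[...,2]>z0)&(P[...,2]<z1)&(np.hypot(P[...,0]-x,P[...,1]-y)<r); return P[m]
for n,a in dict(rim=(.414,.194,.093,.11,.05),cover=(.442,.015,.006,.018,.05),boss=(.442,.0145,.024,.036,.03)).items():
    p=rg(*a); print(n,len(p),((p.max(0)+p.min(0))/2).round(4),(p.max(0)-p.min(0)).round(3),np.median(p[:,2]).round(4))
    if n=="rim":
        h=cv2.convexHull(p[:,:2].astype(np.float32))[:,0]; print(np.round(circ(h),4))
v=f["img"].max(2); m=((v<70)).astype(np.uint8); mm=np.zeros_like(m); mm[195:245,10:62]=m[195:245,10:62]
c=max(cv2.findContours(mm,0,1)[0],key=cv2.contourArea); e=cv2.fitEllipse(c); print("rubber ell",e)
T=load("a_top.npz"); print(tri(T,(417,262),f,e[0]))
s=robot.read_state(); move(s,[.414,.194,.1],82.5)
E
```

```text
proj rim c [[320.77881595 190.86011931]] cam [0.33828452 0.20363272 0.37384719]
rim 1783 [0.4132 0.194  0.0987] [0.065 0.065 0.007] 0.0998
[0.4132 0.1941 0.0325]
cover 1304 [0.4425 0.0144 0.012 ] [0.064 0.064 0.011] 0.012
boss 266 [0.4424 0.0145 0.0281] [0.023 0.023 0.008] 0.03
rubber ell ((35.012420654296875, 218.96571350097656), (33.88024139404297, 42.94442367553711), 123.8640365600586)
(array([ 0.4251599 , -0.23734255,  0.00561444]), np.float64(0.0003568092154770973))
jaw axis deg 82.0 delta units [0.18 0.19 6.01] yaw units -0.09913578129877579
```

jog_arm([
  {"delta_pos":[0,0,1],"yaw":0},
  {"delta_pos":[0,0,2],"yaw":0},
  {"delta_pos":[0,0,3],"yaw":0},
  {"delta_pos":[0,0,3.6],"yaw":0},
  {"delta_pos":[0,0,3.6],"yaw":0},
])

```text
clock: 1.45
position: [0.4105, 0.1952, 0.1562]
tool_rot: [-0.211, -3.126, 0.004]
contact_force: [0.6, -0.6, 0.4]
finger_gap: 0.0858
```

```bash
python3 - <<'E'
from h import *
from rig import robot
s=robot.read_state(); print(s["position"]);move(s,[.4134,.194,.095],82.5)
E
```

```text
[0.41048244 0.19518813 0.15623992]
jaw axis deg 82.29 delta units [-0.14 -0.02  2.45] yaw units -0.04144302392244299
```

jog_arm([
  {"delta_pos":[0,0,0.8],"yaw":0},
  {"delta_pos":[0,0,1],"yaw":0},
  {"delta_pos":[0,0,1],"yaw":0},
  {"delta_pos":[0,0,1],"yaw":0},
  {"delta_pos":[0,0,1],"yaw":0},
])

```text
clock: 1.87
position: [0.4148, 0.1964, 0.1366]
tool_rot: [0.21, 3.133, 0.001]
contact_force: [0.9, 0.5, 0.3]
finger_gap: 0.0854
```

```bash
python3 - <<'E'
from h import *
from rig import robot
s=robot.read_state(); print(s["position"],s["joint_velocities"]);move(s,[.4134,.194,.095],82.5)
E
```

```text
[0.41478689 0.19638979 0.1365541 ] [-0.00135952 -0.00343275 -0.00351967  0.00023655 -0.005267    0.00022443]
jaw axis deg 82.32 delta units [ 0.05 -0.1   1.66] yaw units -0.03517771142415995
```

jog_arm([
  {"delta_pos":[0.05,-0.1,0.6],"yaw":0},
  {"delta_pos":[0.05,-0.1,1.2],"yaw":0},
  {"delta_pos":[0.05,-0.1,1.65],"yaw":0},
  {"delta_pos":[0.05,-0.1,1.65],"yaw":0},
  {"delta_pos":[0.05,-0.1,1.65],"yaw":0},
])

```text
clock: 2.28
position: [0.4126, 0.1939, 0.0946]
tool_rot: [0.21, 3.134, 0.0]
contact_force: [0.3, 0.3, -0.0]
finger_gap: 0.0858
```

```bash
python3 snap.py wrist w2
```

```text
2.3333 [0.4132 0.194  0.0951] F [ 0.7 -0.   0. ] gap 0.08514610590652953 jaw 82.31
```

View pics/w2.png

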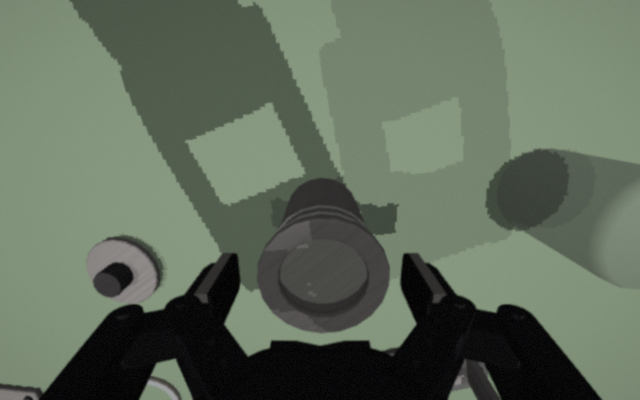

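The rim at (323,268) is centred between the pads at x≈228 and 412. Closing now.

jog_arm([
  {"delta_pos":[0,0,0],"yaw":0},
  {"delta_pos":[0,0,0],"yaw":0},
  {"delta_pos":[0,0,0],"yaw":0},
  {"delta_pos":[0,0,0],"yaw":0},
  {"delta_pos":[0,0,0],"yaw":0},
], claw=55)

```text
clock: 2.75
position: [0.4142, 0.1942, 0.0964]
tool_rot: [0.21, 3.131, 0.002]
contact_force: [-1.4, 0.5, 7.5]
finger_gap: 0.0637
```

jog_arm([
  {"delta_pos":[0,0,-0.5],"yaw":0},
  {"delta_pos":[0,0,-1.5],"yaw":0},
  {"delta_pos":[0,0,-3],"yaw":0},
  {"delta_pos":[0,0,-4.5],"yaw":0},
  {"delta_pos":[0,0,-6],"yaw":0},
], claw=55)

```text
clock: 3.17
position: [0.4113, 0.1935, 0.2451]
tool_rot: [-0.21, -3.133, 0.001]
contact_force: [1.5, 0.7, -3.0]
finger_gap: 0.0633
```

```bash
python3 snap.py wrist w3;python3 - <<'E'
from h import *
from rig import robot
s=robot.read_state(); move(s,[.62,-.2555,.3],82.5)
E
```

```text
3.2167 [0.4164 0.1949 0.2543] F [2.3 1.  2.4] gap 0.0631289886218239 jaw 82.33
jaw axis deg 82.33 delta units [-10.5  -16.76  -1.78] yaw units -0.033261981511171254
```

View pics/w3.png

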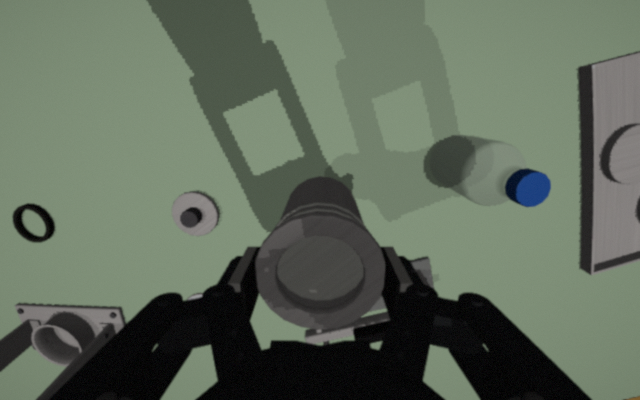

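jog_arm([
  {"delta_pos":[-0.7,-1.2,-0.4],"yaw":0},
  {"delta_pos":[-1.6,-2.6,-0.9],"yaw":0},
  {"delta_pos":[-2.5,-4,-1.4],"yaw":0},
  {"delta_pos":[-3.4,-5.4,-1.7],"yaw":0},
  {"delta_pos":[-4.3,-6.8,-1.8],"yaw":0},
])

```text
clock: 3.63
position: [0.4952, 0.0131, 0.2903]
tool_rot: [0.209, 3.132, -0.0]
contact_force: [0.8, 0.8, -3.3]
finger_gap: 0.0628
```

jog_arm([
  {"delta_pos":[-0.9,-1.4,0],"yaw":0},
  {"delta_pos":[-1.8,-2.8,0],"yaw":0},
  {"delta_pos":[-2.7,-4.2,0],"yaw":0},
  {"delta_pos":[-3.6,-5.6,0],"yaw":0},
  {"delta_pos":[-4.4,-6.8,0],"yaw":0},
])

```text
clock: 4.05
position: [0.5809, -0.1712, 0.2879]
tool_rot: [-0.212, -3.134, 0.0]
contact_force: [0.9, 0.6, -2.4]
finger_gap: 0.0631
```

```bash
python3 - <<'E'
from h import *
from rig import robot
s=robot.read_state(); move(s,[.62,-.2555,.3],82.5)
E
```

```text
jaw axis deg 82.24 delta units [-2.01 -3.13 -0.48] yaw units -0.05176430337686781
```

jog_arm([
  {"delta_pos":[-0.8,-1.2,-0.3],"yaw":0},
  {"delta_pos":[-1.5,-2.3,-0.4],"yaw":0},
  {"delta_pos":[-1.8,-2.9,-0.4],"yaw":0},
  {"delta_pos":[-1.8,-2.9,-0.4],"yaw":0},
  {"delta_pos":[-1.8,-2.9,-0.4],"yaw":0},
])

```text
clock: 4.47
position: [0.6151, -0.2472, 0.2972]
tool_rot: [-0.213, -3.132, -0.002]
contact_force: [0.2, 0.1, -4.0]
finger_gap: 0.0634
```

```bash
python3 snap.py wrist w4; python3 snap.py side s4;python3 snap.py top t4; python3 - <<'E'
from h import *
from rig import robot
s=robot.read_state(); move(s,[.62,-.2555,.3],82.5)
E
```

```text
4.5167 [ 0.615  -0.2461  0.2974] F [ 0.3  0.8 -3.9] gap 0.06314847219816323 jaw 82.29
4.5667 [ 0.615  -0.2454  0.2977] F [ 0.2  0.5 -3.4] gap 0.06341884563578491 jaw 82.34
4.6167 [ 0.6151 -0.2451  0.2981] F [ 0.6 -0.6 -3.2] gap 0.06333000445577724 jaw 82.37
jaw axis deg 82.37 delta units [-0.25 -0.38 -0.08] yaw units -0.026032937952203385
```

View pics/w4.png

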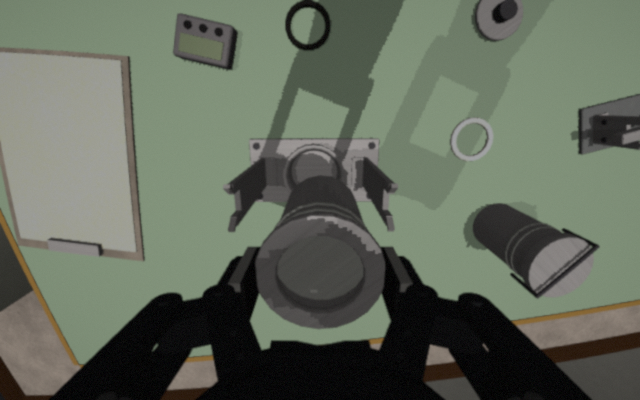

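View pics/s4.png

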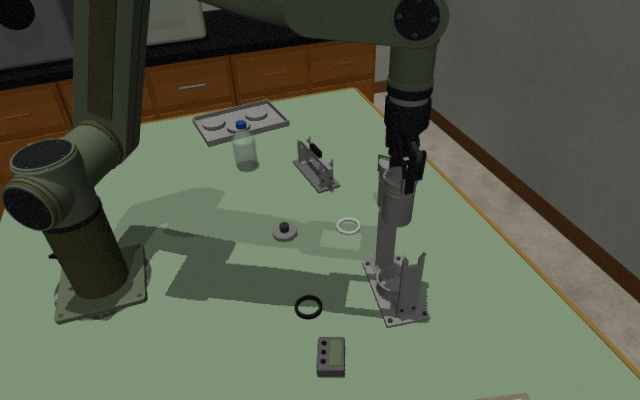

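View pics/t4.png

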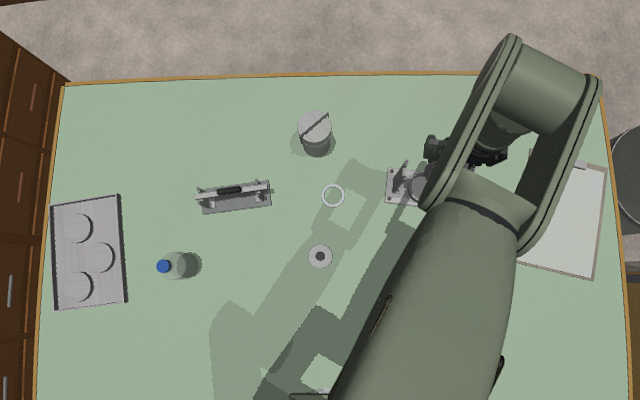

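The canister hangs upright over the carrier: rim at (321,270), seat at (313,170) behind it. I'll refine the carrier, the PTFE gasket and the canister-in-hand from this frame.

```bash
python3 - <<'E'
from h import *
f=load("w4.npz"); P=cloud(f)
def rg(P,x,y,z0,z1,r):
    m=(P[...,2]>z0)&(P[...,2]<z1)&(np.hypot(P[...,0]-x,P[...,1]-y)<r); return P[m]
p=rg(P,.62,-.256,.155,.184,.11); p=p[np.hypot(p[:,0]-.615,p[:,1]+.246)>.05]
(c,sz,an)=cv2.minAreaRect(p[:,:2].astype(np.float32)); print("plates",len(p),c,sz,an)
p=rg(P,.62,-.256,.035,.046,.06); h=cv2.convexHull(p[:,:2].astype(np.float32))[:,0]; print("seat",len(p),((p.max(0)+p.min(0))/2).round(4),(p.max(0)-p.min(0)).round(3))
p=rg(P,.615,-.247,.295,.312,.05); h=cv2.convexHull(p[:,:2].astype(np.float32))[:,0]; print("rim held",len(p),np.round(circ(h),4),np.median(p[:,2]),((p.max(0)+p.min(0))/2).round(4),(p.max(0)-p.min(0)).round(3))
p=rg(P,.6,-.023,.003,.012,.05); print("ptfe",len(p),((p.max(0)+p.min(0))/2).round(4),(p.max(0)-p.min(0)).round(3),np.median(p[:,2]))
# seat wall from top image/side initial
for n in("a_top","a_side"):
    Q=cloud(load(n+".npz")); p=rg(Q,.619,-.256,.036,.046,.048); h=cv2.convexHull(p[:,:2].astype(np.float32))[:,0]
    print(n,"seat",len(p),((p.max(0)+p.min(0))/2).round(4),(p.max(0)-p.min(0)).round(3),np.round(circ(h),4))
    p=rg(Q,.6,-.023,.003,.012,.045);print(n,"ptfe",len(p),((p.max(0)+p.min(0))/2).round(4),(p.max(0)-p.min(0)).round(3),np.median(p[:,2]))
# colour-based ptfe ellipse
hs=cv2.cvtColor(f["img"],cv2.COLOR_RGB2HSV); cv2.imwrite("pics/w4p.png",cv2.resize(f["img"][100:180,430:510,::-1],None,fx=6,fy=6))
for n,b in(("w4",(445,110,500,165)),("a_top",(318,180,350,213)),("a_side",(332,214,366,238))):
    g=load(n+".npz"); x0,y0,x1,y1=b; im=cv2.cvtColor(g["img"],cv2.COLOR_RGB2HSV)[y0:y1,x0:x1]; m=(im[...,1]<38).astype(np.uint8)
    cs=cv2.findContours(m,0,1)[0]; k=max(cs,key=cv2.contourArea); e=cv2.fitEllipse(k); c=np.array(e[0])+[x0,y0]; print(n,c.round(1),np.round(e[1],1),plane(g,[c],.006)[0].round(4)); globals()["c_"+n]=c
print(tri(load("w4.npz"),c_w4,load("a_top.npz"),c_a_top), tri(load("w4.npz"),c_w4,load("a_side.npz"),c_a_side))
E
```

```text
plates 669 (0.6194050312042236, -0.25709983706474304) (0.15610145032405853, 0.045955315232276917) 82.67753601074219
seat 593 [ 0.6087 -0.2578  0.0393] [0.062 0.084 0.009]
rim held 8543 [ 0.6139 -0.2482  0.0362] 0.3006983903052218 [ 0.6148 -0.2472  0.3035] [0.066 0.09  0.017]
ptfe 645 [ 0.5975 -0.0201  0.0059] [0.076 0.063 0.006] 0.005647802844836569
a_top seat 261 [ 0.6192 -0.2555  0.041 ] [0.084 0.084 0.01 ] [ 0.6194 -0.2557  0.0423]
a_top ptfe 223 [ 0.5982 -0.0229  0.0065] [0.084 0.086 0.007] 0.005779502384085533
a_side seat 196 [ 0.6131 -0.2538  0.0408] [0.071 0.083 0.009] [ 0.6185 -0.2553  0.0416]
a_side ptfe 128 [ 0.6023 -0.0203  0.0061] [0.061 0.064 0.006] 0.004833939356356842
w4 [471.7 138.7] [41.3 47.2] [ 0.6033 -0.0207  0.006 ]
a_top [333.5 196. ] [36.6 37.9] [ 0.6016 -0.0217  0.006 ]
a_side [347.9 225.4] [17.  24.2] [ 0.6029 -0.021   0.006 ]
(array([ 0.60217493, -0.02162453,  0.00744339]), np.float64(0.0012213154587905955)) (array([ 0.6032731 , -0.02034796,  0.00534422]), np.float64(0.00016346329307048623))
```

jog_arm([
  {"delta_pos":[-0.23,-0.41,0.2],"yaw":0},
  {"delta_pos":[-0.23,-0.41,1.6],"yaw":0},
  {"delta_pos":[-0.23,-0.41,3.0],"yaw":0},
  {"delta_pos":[-0.23,-0.41,4.4],"yaw":0},
  {"delta_pos":[-0.23,-0.41,5.2],"yaw":0},
])

```text
clock: 5.03
position: [0.6177, -0.2558, 0.1636]
tool_rot: [-0.209, -3.129, -0.004]
contact_force: [-0.4, 0.8, -4.2]
finger_gap: 0.0632
```

jog_arm([
  {"delta_pos":[0,0,0],"yaw":0},
  {"delta_pos":[0,0,0.1],"yaw":0},
  {"delta_pos":[0,0,0.1],"yaw":0},
  {"delta_pos":[0,0,0.1],"yaw":0},
  {"delta_pos":[0,0,0.1],"yaw":0},
])

```text
clock: 5.45
position: [0.6216, -0.2582, 0.1694]
tool_rot: [0.21, 3.13, -0.004]
contact_force: [0.8, -0.0, -2.5]
finger_gap: 0.0629
```

```bash
python3 snap.py side s5;  python3 - <<'E'
from h import *
from rig import robot
s=robot.read_state(); move(s,[.6195,-.256,.108],82.5)
i=cv2.imread("pics/s5.png"); cv2.imwrite("pics/s5z.png",cv2.resize(i[100:340,300:500],None,fx=2.5,fy=2.5))
E
```

```text
5.5 [ 0.6213 -0.2581  0.169 ] F [ 0.  -0.1 -4. ] gap 0.06352612443048584 jaw 82.32
jaw axis deg 82.32 delta units [0.09 0.08 2.44] yaw units -0.03587186569781409
```

View pics/s5z.png

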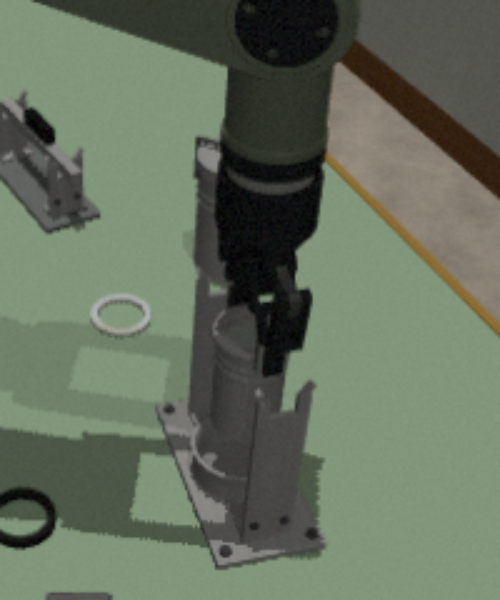

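The side view shows the canister body centred above the seat at (225,450). Lowering, and I'll watch the force.

jog_arm([
  {"delta_pos":[0.09,0.08,0.7],"yaw":0},
  {"delta_pos":[0.09,0.08,1.3],"yaw":0},
  {"delta_pos":[0.09,0.08,1.9],"yaw":0},
  {"delta_pos":[0.09,0.08,2.3],"yaw":0},
  {"delta_pos":[0.09,0.08,2.4],"yaw":0},
])

```text
clock: 5.92
position: [0.617, -0.2545, 0.1047]
tool_rot: [-0.211, -3.132, -0.002]
contact_force: [-1.2, 2.2, 4.1]
finger_gap: 0.0633
```

jog_arm([
  {"delta_pos":[0,0,0],"yaw":0},
  {"delta_pos":[0,0,0.05],"yaw":0},
  {"delta_pos":[0,0,0.1],"yaw":0},
  {"delta_pos":[0,0,0.1],"yaw":0},
  {"delta_pos":[0,0,0.1],"yaw":0},
])

```text
clock: 6.33
position: [0.6185, -0.2554, 0.1047]
tool_rot: [0.21, 3.133, -0.001]
contact_force: [-0.4, -0.6, -2.5]
finger_gap: 0.0633
```

jog_arm([
  {"delta_pos":[0,0,0.05],"yaw":0},
  {"delta_pos":[0,0,0.1],"yaw":0},
  {"delta_pos":[0,0,0.1],"yaw":0},
  {"delta_pos":[0,0,0.1],"yaw":0},
  {"delta_pos":[0,0,0.1],"yaw":0},
])

```text
clock: 6.75
position: [0.6195, -0.2555, 0.1046]
tool_rot: [0.21, 3.131, -0.002]
contact_force: [-2.0, 2.2, 6.9]
finger_gap: 0.0627
```

Seated (+7 N). Opening now; I'll limit it to 80 mm to stay clear of the uprights.

jog_arm([
  {"delta_pos":[0,0,0],"yaw":0},
  {"delta_pos":[0,0,0],"yaw":0},
  {"delta_pos":[0,0,0],"yaw":0},
  {"delta_pos":[0,0,0],"yaw":0},
  {"delta_pos":[0,0,0],"yaw":0},
], claw=80)

```text
clock: 7.17
position: [0.6188, -0.2562, 0.1024]
tool_rot: [0.21, 3.132, -0.003]
contact_force: [-0.7, -2.3, 4.3]
finger_gap: 0.08
```

jog_arm([
  {"delta_pos":[0,0,-0.5],"yaw":0},
  {"delta_pos":[0,0,-1.5],"yaw":0},
  {"delta_pos":[0,0,-3],"yaw":0},
  {"delta_pos":[0,0,-4.5],"yaw":0},
  {"delta_pos":[0,0,-6],"yaw":0},
])

```text
clock: 7.58
position: [0.617, -0.254, 0.2509]
tool_rot: [-0.211, -3.131, -0.005]
contact_force: [0.7, -1.1, -0.3]
finger_gap: 0.0801
```

```bash
python3 snap.py wrist w6;python3 - <<'E'
from h import *
from rig import robot
s=robot.read_state(); move(s,[.603,-.021,.2],82.5)
f=load("w6.npz"); P=cloud(f)
m=(P[...,2]>.102)&(P[...,2]<.115)&(np.hypot(P[...,0]-.619,P[...,1]+.256)<.045); p=P[m]; h=cv2.convexHull(p[:,:2].astype(np.float32))[:,0]
print(len(p),np.round(circ(h),4),np.median(p[:,2]),(p.max(0)-p.min(0)).round(3))
# flatness
A=np.c_[p[:,:2]-p[:,:2].mean(0),np.ones(len(p))]; print(np.linalg.lstsq(A,p[:,2],rcond=None)[0])
E
```

```text
7.6333 [ 0.6211 -0.2562  0.262 ] F [ 2.6 -1.2  6.3] gap 0.0801738186122565 jaw 82.3
jaw axis deg 82.3 delta units [2.01 9.23 2.42] yaw units -0.03947654070267106
1864 [ 0.6183 -0.2557  0.0326] 0.10778755322690114 [0.065 0.065 0.007]
[-1.02964807e-03 -1.98952081e-05  1.07692563e-01]
```

View pics/w6.png

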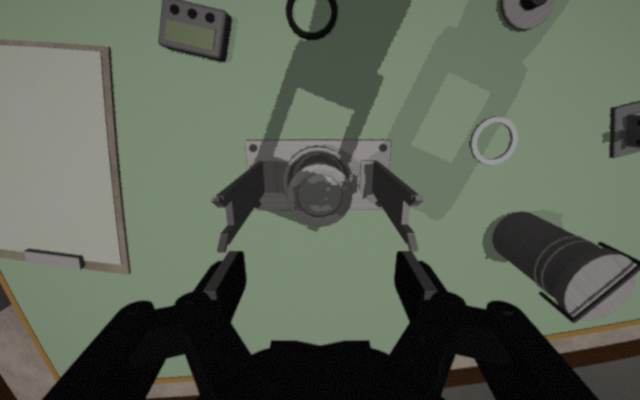

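Canister seated: rim at (0.6183, -0.2557), top at 0.1078, flat. Next is the PTFE gasket.

jog_arm([
  {"delta_pos":[0.3,1.3,0],"yaw":0},
  {"delta_pos":[0.6,2.8,0],"yaw":0},
  {"delta_pos":[1,4.3,0],"yaw":0},
  {"delta_pos":[1.3,5.8,0],"yaw":0},
  {"delta_pos":[1.6,7.3,0.5],"yaw":0},
], claw=84)

```text
clock: 8.05
position: [0.6033, -0.067, 0.2405]
tool_rot: [0.212, 3.131, 0.001]
contact_force: [1.9, 0.8, 0.6]
finger_gap: 0.0845
```

jog_arm([
  {"delta_pos":[0.3,1.3,1],"yaw":0},
  {"delta_pos":[0.4,1.9,2],"yaw":0},
  {"delta_pos":[0.4,1.9,3],"yaw":0},
  {"delta_pos":[0.4,1.9,3.2],"yaw":0},
  {"delta_pos":[0.4,1.9,3.2],"yaw":0},
])

```text
clock: 8.47
position: [0.5966, -0.0195, 0.1554]
tool_rot: [-0.209, -3.127, -0.002]
contact_force: [-0.0, -0.4, 0.4]
finger_gap: 0.0839
```

```bash
python3 snap.py wrist w7;python3 - <<'E'
from h import *
from rig import robot
s=robot.read_state(); move(s,[.603,-.021,.1],82.5)
E
```

```text
8.5167 [ 0.5984 -0.0203  0.1577] F [-0.2 -0.1  0.8] gap 0.08417708130421662 jaw 82.29
jaw axis deg 82.29 delta units [-0.19 -0.    2.31] yaw units -0.041830876803942374
```

View pics/w7.png

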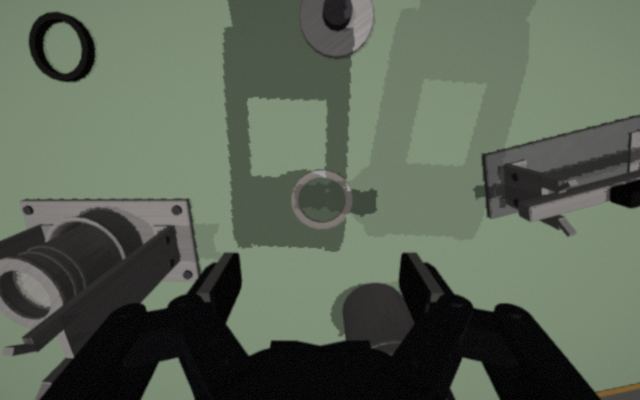

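The ring is at (322,200), partly in shadow. I'll fit its outer edge using saturation.

```bash
cat > ring.py <<'E'
from h import *
def ring(f,b,z,rout,rin,sat=None,val=None,show=None):
    x0,y0,x1,y1=b; hs=cv2.cvtColor(f["img"],cv2.COLOR_RGB2HSV)[y0:y1,x0:x1]
    m=(hs[...,1]<sat) if sat else (hs[...,2]<val)
    m=m.astype(np.uint8); n,l,st,_=cv2.connectedComponentsWithStats(m); k=1+np.argmax(st[1:,4]); m=(l==k).astype(np.uint8)
    if show: cv2.imwrite(show,cv2.resize(m*255,None,fx=5,fy=5,interpolation=0))
    c=max(cv2.findContours(m,0,1)[0],key=cv2.contourArea)[:,0]+[x0,y0]
    q=plane(f,c,z); r=circ(q)
    for _ in range(5):
        e=np.hypot(q[:,0]-r[0],q[:,1]-r[1])-r[2]; q=q[np.abs(e)<max(.0012,1.5*np.median(np.abs(e)))]; r=circ(q)
    e=cv2.fitEllipse(c); return np.round(r,4),len(q),len(c),np.round(e[0],1),plane(f,[e[0]],z)[0].round(4)
E
python3 - <<'E'
from ring import *
f=load("w7.npz"); hs=cv2.cvtColor(f["img"],cv2.COLOR_RGB2HSV)
print(hs[165:235:5,322].tolist())
for s in (30,35,40,45): print(s,ring(f,(285,160,360,240),.006,.032,.024,sat=s,show=f"pics/r{s}.png"))
E
```

```text
[[51, 42, 147], [38, 8, 125], [120, 2, 156], [51, 40, 90], [53, 42, 73], [52, 40, 71], [53, 44, 70], [55, 40, 70], [49, 41, 68], [50, 42, 90], [54, 42, 91], [51, 38, 87], [15, 25, 124], [50, 43, 89]]
30 (array([ 0.6038, -0.0197,  0.0314]), 176, 176, array([321.4, 199. ]), array([ 0.6028, -0.0195,  0.006 ]))
35 (array([ 0.6038, -0.0197,  0.0318]), 176, 177, array([321.4, 199. ]), array([ 0.6027, -0.0195,  0.006 ]))
40 (array([ 0.604 , -0.0196,  0.0324]), 185, 211, array([321.7, 199.2]), array([ 0.603 , -0.0192,  0.006 ]))
45 (array([ 0.6053, -0.0191,  0.0435]), 101, 307, array([322.1, 199.5]), array([ 0.6034, -0.0189,  0.006 ]))
```

```bash
python3 - <<'E'
from h import *
# tips rel TCP using camera-in-tool constant from settled frame w2 (open 85) and w4 (gap 63)
for n,pos,rv in(("w2",[.4132,.194,.0951],[.21,3.134,0]),("w4",[.615,-.2466,.2973],[-.213,-3.132,-.002])):
    f=load(n+".npz"); P=cloud(f); R=Ro.from_rotvec(rv).as_matrix(); Q=(P-np.array(pos))@R
    m=(np.abs(Q[...,0])<.013)&(np.abs(Q[...,1])>.030)&(np.abs(Q[...,1])<.07)&(Q[...,2]<.03)&(Q[...,2]>-.03)&(f["img"].max(2)<60)
    q=Q[m]; print(n,len(q),np.percentile(q[:,2],[50,90,97,99,100]).round(4))
    for s in(1,-1):
        k=q[q[:,1]*s>0]; print("  side",s,"max z",np.percentile(k[:,2],98).round(4),"y range",np.percentile(k[:,1],[2,98]).round(4),"x",np.percentile(k[:,0],[2,98]).round(4))
E
```

```text
w2 3741 [-0.0156 -0.0009  0.003   0.0049  0.0066]
  side 1 max z 0.0038 y range [0.0412 0.0542] x [-0.0093  0.0113]
  side -1 max z 0.0039 y range [-0.0563 -0.0433] x [-0.0092  0.0113]
w4 3081 [-0.0143 -0.0004  0.0046  0.0068  0.0091]
  side 1 max z 0.0055 y range [0.0301 0.043 ] x [-0.0101  0.0113]
  side -1 max z 0.0057 y range [-0.0458 -0.0326] x [-0.0096  0.0113]
```

Open tips measure about 6 mm ahead of the TCP, so expect about 13 mm at a 64 mm gap. Descending in two stages.

jog_arm([
  {"delta_pos":[-0.2,0,1],"yaw":0},
  {"delta_pos":[-0.2,0,2.2],"yaw":0},
  {"delta_pos":[-0.2,0,3.4],"yaw":0},
  {"delta_pos":[-0.2,0,4.3],"yaw":0},
  {"delta_pos":[-0.2,0,4.3],"yaw":0},
])

```text
clock: 8.93
position: [0.6014, -0.0217, 0.0478]
tool_rot: [-0.213, -3.127, -0.002]
contact_force: [-1.3, 0.1, -0.8]
finger_gap: 0.0838
```

jog_arm([
  {"delta_pos":[0,0,0],"yaw":0},
  {"delta_pos":[0,0,0],"yaw":0},
  {"delta_pos":[0,0,0],"yaw":0},
  {"delta_pos":[0,0,0],"yaw":0},
  {"delta_pos":[0,0,0],"yaw":0},
])

```text
clock: 9.35
position: [0.6056, -0.0214, 0.0533]
tool_rot: [0.211, 3.131, -0.001]
contact_force: [0.3, 0.1, -0.3]
finger_gap: 0.0839
```

```bash
python3 snap.py wrist w8;python3 - <<'E'
from ring import *
from rig import robot
s=robot.read_state(); move(s,[.6038,-.0197,.015],82.5)
f=load("w8.npz")
for sat in(25,30,35):print(ring(f,(240,190,405,345),.006,.032,.024,sat=sat))
E
```

```text
9.4 [ 0.6051 -0.0213  0.0528] F [ 0.1 -0.4 -0.7] gap 0.0840249682363262 jaw 82.31
jaw axis deg 82.31 delta units [0.06 0.06 1.51] yaw units -0.037543595266606646
(array([ 0.604 , -0.0196,  0.031 ]), 244, 291, array([323.5, 229.6]), array([ 0.6027, -0.0194,  0.006 ]))
(array([ 0.6039, -0.0195,  0.0313]), 225, 263, array([323.6, 229.7]), array([ 0.6028, -0.0194,  0.006 ]))
(array([ 0.604 , -0.0196,  0.0316]), 226, 269, array([323.6, 229.9]), array([ 0.6029, -0.0194,  0.006 ]))
```

View pics/w8.png

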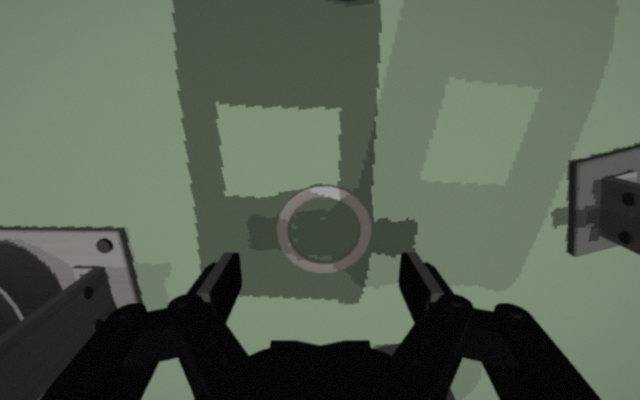

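jog_arm([
  {"delta_pos":[0.04,0.06,0.5],"yaw":0},
  {"delta_pos":[0.04,0.06,1],"yaw":0},
  {"delta_pos":[0.04,0.06,1.3],"yaw":0},
  {"delta_pos":[0.04,0.06,1.45],"yaw":0},
  {"delta_pos":[0.04,0.06,1.45],"yaw":0},
])

```text
clock: 9.82
position: [0.6014, -0.0191, 0.0125]
tool_rot: [-0.21, -3.13, -0.001]
contact_force: [0.0, 0.2, 0.1]
finger_gap: 0.084
```

jog_arm([
  {"delta_pos":[0,0,0],"yaw":0},
  {"delta_pos":[0,0,0],"yaw":0},
  {"delta_pos":[0,0,0],"yaw":0},
  {"delta_pos":[0,0,0],"yaw":0},
  {"delta_pos":[0,0,0],"yaw":0},
])

```text
clock: 10.23
position: [0.6037, -0.0196, 0.0155]
tool_rot: [0.211, 3.134, -0.0]
contact_force: [-0.4, 0.6, -0.2]
finger_gap: 0.0844
```

jog_arm([
  {"delta_pos":[0,0,0],"yaw":0},
  {"delta_pos":[0,0,0],"yaw":0},
  {"delta_pos":[0,0,0],"yaw":0},
  {"delta_pos":[0,0,0],"yaw":0},
  {"delta_pos":[0,0,0],"yaw":0},
], claw=58)

```text
clock: 10.65
position: [0.6038, -0.0196, 0.0167]
tool_rot: [0.21, 3.134, -0.0]
contact_force: [-2.7, 0.0, 8.9]
finger_gap: 0.0601
```

```bash
python3 snap.py wrist w9
```

```text
10.7 [ 0.6038 -0.0196  0.0167] F [-3.6  0.4  8.7] gap 0.05951997997454457 jaw 82.33
```

View pics/w9.png

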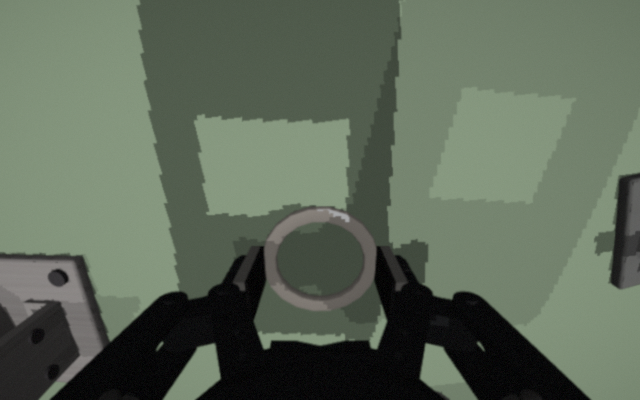

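Ring gripped at (320,257), gap about 60. Lifting a little and checking tilt.

jog_arm([
  {"delta_pos":[0,0,-0.3],"yaw":0},
  {"delta_pos":[0,0,-0.9],"yaw":0},
  {"delta_pos":[0,0,-1.9],"yaw":0},
  {"delta_pos":[0,0,-3],"yaw":0},
  {"delta_pos":[0,0,-4.2],"yaw":0},
])

```text
clock: 11.12
position: [0.6023, -0.0193, 0.1202]
tool_rot: [-0.211, -3.132, -0.0]
contact_force: [0.7, -0.3, -0.7]
finger_gap: 0.06
```

jog_arm([
  {"delta_pos":[0,0,-1.5],"yaw":0},
  {"delta_pos":[0,0,-3],"yaw":0},
  {"delta_pos":[0,0,-4.5],"yaw":0},
  {"delta_pos":[0,0,-4.8],"yaw":0},
  {"delta_pos":[0,0,-4.8],"yaw":0},
])

```text
clock: 11.53
position: [0.606, -0.0199, 0.2454]
tool_rot: [0.21, 3.125, -0.002]
contact_force: [-0.5, -0.7, 0.1]
finger_gap: 0.0595
```

```bash
cat > held.py <<'E'
import sys
from h import *
from rig import robot
f=robot.grab_frame("wrist"); tag=sys.argv[1]; np.savez(tag+".npz",**f); cv2.imwrite(f"pics/{tag}.png",f["img"][:,:,::-1])
s=robot.read_state(); print(s["clock"],s["position"],s["finger_gap"],s["contact_force"])
# camera->tool constant from settled frame w8
g=load("w9.npz"); Rw=Ro.from_rotvec([.21,3.134,0]).as_matrix(); tw=np.array([.6038,-.0196,.0167])
Rct=g["R"]@Rw; tct=g["R"]@tw+g["t"]     # tool->cam
P=cloud(dict(K=f["K"],dist=f["dist"],depth=f["depth"],R=Rct,t=tct))
z0,z1=map(float,sys.argv[2:4]); dark=f["img"].max(2)
lo,hi=map(float,sys.argv[4:6])
m=(np.hypot(P[...,0],P[...,1])<.036)&(np.hypot(P[...,0],P[...,1])>.02)&(P[...,2]>z0)&(P[...,2]<z1)&(dark>=lo)&(dark<=hi)
p=P[m]; print(len(p),"mid",((p.max(0)+p.min(0))/2).round(4),"span",(p.max(0)-p.min(0)).round(4),"med z",np.median(p[:,2]).round(4))
A=np.c_[p[:,:2],np.ones(len(p))]; w=np.linalg.lstsq(A,p[:,2],rcond=None)[0]; e=np.abs(A@w-p[:,2]); k=e<.003; w=np.linalg.lstsq(A[k],p[k,2],rcond=None)[0]; print("tilt",w.round(4))
E
python3 held.py w10 0.0 0.03 75 255; python3 - <<'E'
from h import *
from rig import robot
s=robot.read_state(); move(s,[.6183,-.2557,.245],82.5)
E
```

```text
11.5833 [ 0.60419439 -0.01960433  0.24193745] 0.05951879333628294 [-0.7255962   0.42070501 -0.99316369]
4009 mid [-0.0008 -0.0028  0.0089] span [0.0635 0.0635 0.0162] med z 0.0111
tilt [0.0004 0.0002 0.0111]
jaw axis deg 82.31 delta units [-1.82 -9.28 -0.11] yaw units -0.03751498166733427
```

View pics/w10.png

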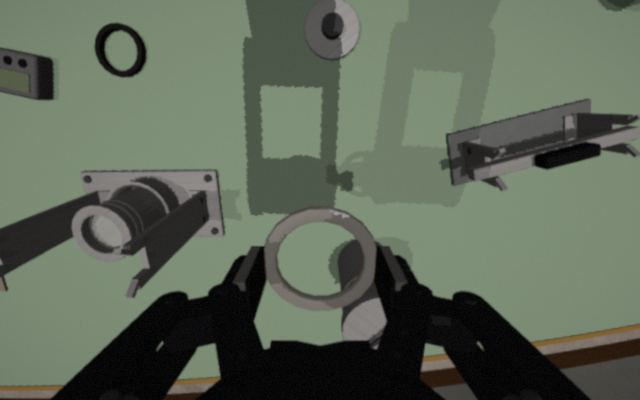

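The ring is held flat, with its top 11 mm ahead of the TCP. Carrying it to the canister.

jog_arm([
  {"delta_pos":[-0.2,-1.2,0],"yaw":0},
  {"delta_pos":[-0.5,-2.7,0],"yaw":0},
  {"delta_pos":[-0.8,-4.2,0],"yaw":0},
  {"delta_pos":[-1.1,-5.7,0],"yaw":0},
  {"delta_pos":[-1.4,-7.2,0],"yaw":0},
])

```text
clock: 12.0
position: [0.6122, -0.2033, 0.2362]
tool_rot: [-0.209, -3.129, -0.004]
contact_force: [0.5, -0.6, 0.4]
finger_gap: 0.0598
```

jog_arm([
  {"delta_pos":[-0.3,-1.3,0],"yaw":0},
  {"delta_pos":[-0.4,-2.0,0],"yaw":0},
  {"delta_pos":[-0.4,-2.05,0.7],"yaw":0},
  {"delta_pos":[-0.4,-2.05,1.6],"yaw":0},
  {"delta_pos":[-0.4,-2.05,2.4],"yaw":0},
])

```text
clock: 12.42
position: [0.6156, -0.2543, 0.1766]
tool_rot: [-0.212, -3.131, -0.004]
contact_force: [-0.4, 0.3, 0.5]
finger_gap: 0.0597
```

jog_arm([
  {"delta_pos":[0,0,0.3],"yaw":0},
  {"delta_pos":[0,0,0.4],"yaw":0},
  {"delta_pos":[0,0,0.4],"yaw":0},
  {"delta_pos":[0,0,0.4],"yaw":0},
  {"delta_pos":[0,0,0.4],"yaw":0},
])

```text
clock: 12.83
position: [0.618, -0.2549, 0.1717]
tool_rot: [0.21, 3.132, -0.002]
contact_force: [-0.1, 0.7, -0.2]
finger_gap: 0.0596
```

```bash
python3 held.py w11 0.0 0.03 75 255; python3 - <<'E'
from h import *
from rig import robot
s=robot.read_state(); move(s,[.6183,-.2557,.127],82.5)
E
```

```text
12.8833 [ 0.61798979 -0.25497215  0.17181887] 0.059625981654307554 [ 0.19695755 -0.45279036  0.26281104]
4180 mid [-0.0006  0.      0.0089] span [0.0632 0.069  0.0165] med z 0.0111
tilt [-0.001   0.001   0.0112]
jaw axis deg 82.33 delta units [-0.01 -0.03  1.79] yaw units -0.033562200619326174
```

View pics/w11.png

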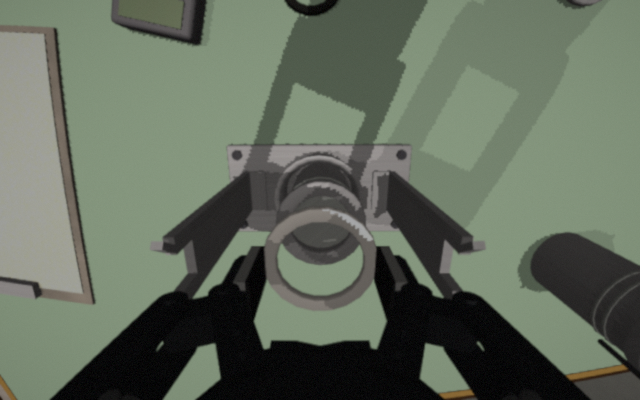

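The ring at (321,258) is above the canister rim at (319,222). Lowering.

jog_arm([
  {"delta_pos":[0,-0.03,0.5],"yaw":0},
  {"delta_pos":[0,-0.03,1],"yaw":0},
  {"delta_pos":[0,-0.03,1.4],"yaw":0},
  {"delta_pos":[0,-0.03,1.7],"yaw":0},
  {"delta_pos":[0,-0.03,1.75],"yaw":0},
])

```text
clock: 13.3
position: [0.6164, -0.2552, 0.1248]
tool_rot: [-0.211, -3.133, -0.001]
contact_force: [-1.6, 1.8, 4.5]
finger_gap: 0.0599
```

jog_arm([
  {"delta_pos":[0,0,0.05],"yaw":0},
  {"delta_pos":[0,0,0.1],"yaw":0},
  {"delta_pos":[0,0,0.1],"yaw":0},
  {"delta_pos":[0,0,0.1],"yaw":0},
  {"delta_pos":[0,0,0.1],"yaw":0},
])

```text
clock: 13.72
position: [0.617, -0.2554, 0.1249]
tool_rot: [0.21, 3.134, 0.0]
contact_force: [-2.4, 1.2, 7.2]
finger_gap: 0.0598
```

Contact at z = 0.1249, where it was expected. Releasing.

jog_arm([
  {"delta_pos":[0,0,0],"yaw":0},
  {"delta_pos":[0,0,0],"yaw":0},
  {"delta_pos":[0,0,0],"yaw":0},
  {"delta_pos":[0,0,0],"yaw":0},
  {"delta_pos":[0,0,0],"yaw":0},
], claw=80)

```text
clock: 14.13
position: [0.6166, -0.2558, 0.1231]
tool_rot: [-0.21, -3.134, 0.001]
contact_force: [-0.4, -2.5, -1.6]
finger_gap: 0.0799
```

jog_arm([
  {"delta_pos":[0,0,-0.5],"yaw":0},
  {"delta_pos":[0,0,-1.5],"yaw":0},
  {"delta_pos":[0,0,-3],"yaw":0},
  {"delta_pos":[0,0,-4.5],"yaw":0},
  {"delta_pos":[0,0,-5],"yaw":0},
])

```text
clock: 14.55
position: [0.6196, -0.2564, 0.2565]
tool_rot: [0.21, 3.125, -0.006]
contact_force: [0.4, -0.4, 1.8]
finger_gap: 0.0797
```

```bash
python3 snap.py wrist w12;python3 - <<'E'
from ring import *
from rig import robot
s=robot.read_state(); move(s,[.4254,-.2368,.15],82.5)
f=load("w12.npz"); P=cloud(f)
for z0,z1 in((.104,.11),(.1105,.118)):
    m=(P[...,2]>z0)&(P[...,2]<z1)&(np.hypot(P[...,0]-.619,P[...,1]+.256)<.045); p=P[m]
    if len(p)<20: continue
    h=cv2.convexHull(p[:,:2].astype(np.float32))[:,0]
    A=np.c_[p[:,:2]-p[:,:2].mean(0),np.ones(len(p))]; print(len(p),np.round(circ(h),4),np.median(p[:,2]),(p.max(0)-p.min(0)).round(3),np.linalg.lstsq(A,p[:,2],rcond=None)[0].round(4))
E
```

```text
14.6 [ 0.6202 -0.2567  0.2577] F [0.4 0.1 1.9] gap 0.08002400016217846 jaw 82.31
jaw axis deg 82.31 delta units [ 7.88 -0.23  4.21] yaw units -0.03730795220885454
484 [ 0.6154 -0.2529  0.0301] 0.1073810166579168 [0.062 0.058 0.006] [ 0.0022 -0.0056  0.1072]
1400 [ 0.6177 -0.2568  0.0316] 0.11370877407817287 [0.063 0.063 0.006] [-0.0003 -0.0014  0.1136]
```

View pics/w12.png

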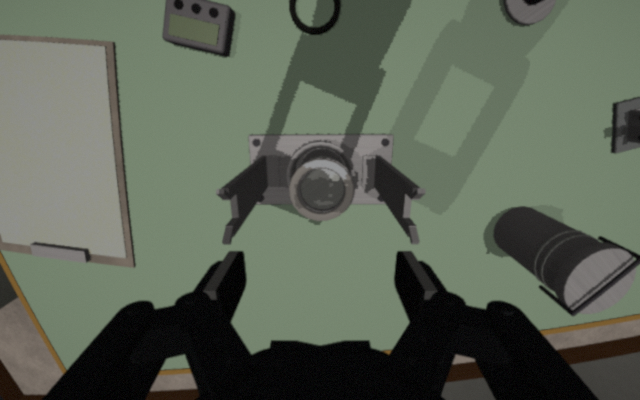

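PTFE gasket placed: (0.6177, -0.2568), flat, 1.3 mm from the canister axis. Next is the rubber gasket.

jog_arm([
  {"delta_pos":[1.2,0,0],"yaw":0},
  {"delta_pos":[2.7,0,0],"yaw":0},
  {"delta_pos":[4.2,0,0],"yaw":0},
  {"delta_pos":[5.7,-0.2,1],"yaw":0},
  {"delta_pos":[7,-0.2,2],"yaw":0},
], claw=84)

```text
clock: 15.02
position: [0.4446, -0.2376, 0.2014]
tool_rot: [0.21, 3.131, -0.004]
contact_force: [-0.1, -0.1, -0.2]
finger_gap: 0.0838
```

jog_arm([
  {"delta_pos":[0.8,0,1],"yaw":0},
  {"delta_pos":[0.85,0,2],"yaw":0},
  {"delta_pos":[0.85,0,2.4],"yaw":0},
  {"delta_pos":[0.85,0,2.4],"yaw":0},
  {"delta_pos":[0.85,0,2.4],"yaw":0},
])

```text
clock: 15.43
position: [0.4246, -0.2344, 0.1406]
tool_rot: [-0.21, -3.134, -0.001]
contact_force: [0.4, 0.5, -0.8]
finger_gap: 0.0842
```

```bash
python3 snap.py wrist w13;python3 - <<'E'
from h import *
from rig import robot
s=robot.read_state(); move(s,[.4254,-.2368,.05],82.5)
E
```

```text
15.4833 [ 0.4255 -0.2351  0.1417] F [ 0.   0.2 -0.1] gap 0.08377700874467944 jaw 82.33
jaw axis deg 82.33 delta units [ 0.   -0.06  3.67] yaw units -0.033096252927944644
```

View pics/w13.png

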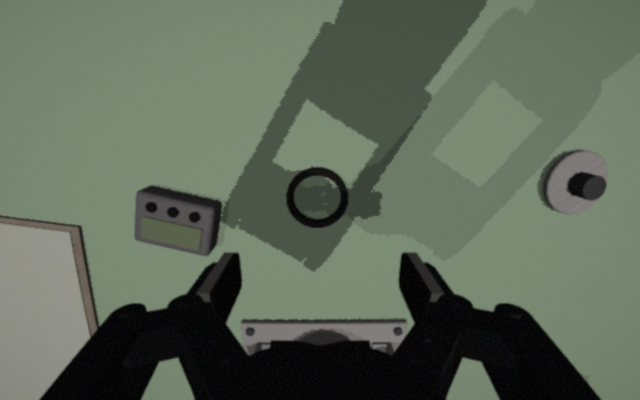

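```bash
python3 - <<'E'
from ring import *
f=load("w13.npz")
for v in(40,50): print(ring(f,(278,158,358,238),.008,.03,.023,val=v))
P=cloud(f); m=(P[...,2]>.0065)&(P[...,2]<.015)&(np.hypot(P[...,0]-.4254,P[...,1]+.2368)<.05)&(f["img"].max(2)<50); p=P[m]
h=cv2.convexHull(p[:,:2].astype(np.float32))[:,0]; print(len(p),circ(h),((p.max(0)+p.min(0))/2).round(4),(p.max(0)-p.min(0)).round(4),np.median(p[:,2]))
from rig import robot
move(robot.read_state(),[.4254,-.2368,.05],82.5)
E
```

```text
(array([ 0.4254, -0.2383,  0.029 ]), 169, 169, array([316.9, 197.3]), array([ 0.4245, -0.2381,  0.008 ]))
(array([ 0.4255, -0.2383,  0.0293]), 170, 171, array([316.9, 197.4]), array([ 0.4246, -0.2382,  0.008 ]))
1189 (np.float64(0.42523407606731917), np.float64(-0.23835189872475465), np.float64(0.029300990520214166)) [ 0.4253 -0.2384  0.0095] [0.059  0.0584 0.0058] 0.009737433471439738
jaw axis deg 82.33 delta units [ 0.   -0.06  3.67] yaw units -0.033096252927944644
```

jog_arm([
  {"delta_pos":[0,-0.11,1],"yaw":0},
  {"delta_pos":[0,-0.11,2],"yaw":0},
  {"delta_pos":[0,-0.11,3],"yaw":0},
  {"delta_pos":[0,-0.11,3.6],"yaw":0},
  {"delta_pos":[0,-0.11,3.6],"yaw":0},
])

```text
clock: 15.9
position: [0.4233, -0.2363, 0.0488]
tool_rot: [-0.21, -3.132, -0.004]
contact_force: [0.4, 0.2, 0.6]
finger_gap: 0.0841
```

jog_arm([
  {"delta_pos":[0,0,0.4],"yaw":0},
  {"delta_pos":[0,0,0.8],"yaw":0},
  {"delta_pos":[0,0,0.8],"yaw":0},
  {"delta_pos":[0,0,0.8],"yaw":0},
  {"delta_pos":[0,0,0.8],"yaw":0},
])

```text
clock: 16.32
position: [0.4243, -0.2376, 0.0312]
tool_rot: [0.21, 3.133, -0.001]
contact_force: [0.4, -0.2, 1.1]
finger_gap: 0.0835
```

```bash
python3 snap.py wrist w14;python3 - <<'E'
from h import *
from rig import robot
s=robot.read_state(); move(s,[.4254,-.238,.017],82.5)
E
```

```text
16.3667 [ 0.4244 -0.2376  0.0313] F [0.1 0.6 0.2] gap 0.08408398727619712 jaw 82.31
jaw axis deg 82.31 delta units [-0.04 -0.01  0.57] yaw units -0.03756520152674625
```

View pics/w14.png

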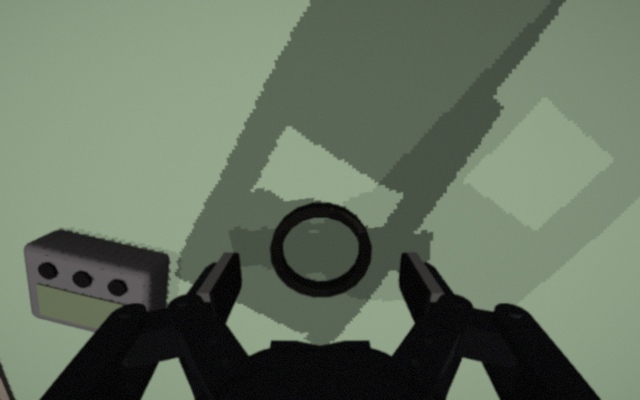

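The rubber ring at (320,249) is centred, and the timer is clear of the left finger. Going down and closing.

jog_arm([
  {"delta_pos":[-0.04,-0.01,0.3],"yaw":0},
  {"delta_pos":[-0.04,-0.01,0.57],"yaw":0},
  {"delta_pos":[-0.04,-0.01,0.57],"yaw":0},
  {"delta_pos":[-0.04,-0.01,0.57],"yaw":0},
  {"delta_pos":[-0.04,-0.01,0.57],"yaw":0},
])

```text
clock: 16.78
position: [0.4245, -0.2374, 0.016]
tool_rot: [-0.211, -3.134, -0.001]
contact_force: [0.2, -0.9, 0.2]
finger_gap: 0.0839
```

jog_arm([
  {"delta_pos":[0,0,0],"yaw":0},
  {"delta_pos":[0,0,0],"yaw":0},
  {"delta_pos":[0,0,0],"yaw":0},
  {"delta_pos":[0,0,0],"yaw":0},
  {"delta_pos":[0,0,0],"yaw":0},
], claw=52)

```text
clock: 17.2
position: [0.425, -0.2378, 0.0174]
tool_rot: [0.211, 3.134, -0.0]
contact_force: [-1.8, 2.3, 6.9]
finger_gap: 0.0569
```

jog_arm([
  {"delta_pos":[0,0,-0.3],"yaw":0},
  {"delta_pos":[0,0,-0.9],"yaw":0},
  {"delta_pos":[0,0,-1.9],"yaw":0},
  {"delta_pos":[0,0,-3],"yaw":0},
  {"delta_pos":[0,0,-4.2],"yaw":0},
])

```text
clock: 17.62
position: [0.4239, -0.2369, 0.1219]
tool_rot: [-0.21, -3.133, -0.002]
contact_force: [1.2, -0.4, -0.6]
finger_gap: 0.0569
```

```bash
python3 held.py w15 0.0 0.03 0 70; python3 - <<'E'
from h import *
from rig import robot
s=robot.read_state(); move(s,[.618,-.2562,.245],82.5)
E
```

```text
17.6667 [ 0.42799805 -0.24002444  0.12871781] 0.05696800059300107 [ 2.95479032 -0.95965235  2.11452401]
4882 mid [-0.001  -0.0002  0.0088] span [0.06   0.0685 0.0175] med z 0.0079
tilt [-0.0066 -0.0003  0.008 ]
jaw axis deg 82.33 delta units [-7.66  0.35 -4.58] yaw units -0.03346230707066411
```

View pics/w15.png

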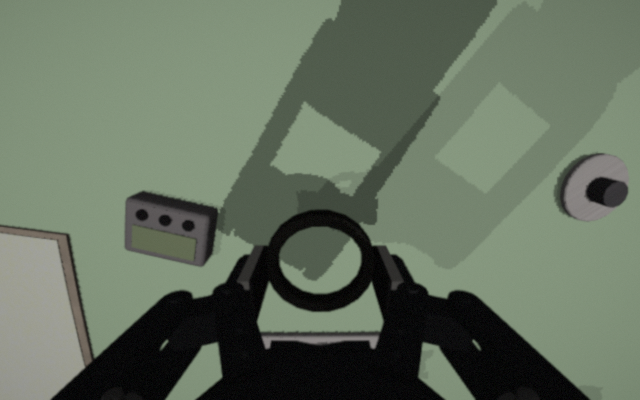

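Held level. Going up, over and between the uprights.

jog_arm([
  {"delta_pos":[-0.8,0.05,-1.3],"yaw":0},
  {"delta_pos":[-1.7,0.1,-2.5],"yaw":0},
  {"delta_pos":[-2.8,0.2,-3.6],"yaw":0},
  {"delta_pos":[-4.1,0.2,-4.3],"yaw":0},
  {"delta_pos":[-5.5,0.25,-4.5],"yaw":0},
])

```text
clock: 18.08
position: [0.5647, -0.251, 0.2394]
tool_rot: [0.211, 3.127, -0.007]
contact_force: [1.1, -1.3, 0.1]
finger_gap: 0.0569
```

jog_arm([
  {"delta_pos":[-1.2,0,0],"yaw":0},
  {"delta_pos":[-2.2,0,0.2],"yaw":0},
  {"delta_pos":[-2.2,0,1.2],"yaw":0},
  {"delta_pos":[-2.2,0,2.2],"yaw":0},
  {"delta_pos":[-2.2,0,2.6],"yaw":0},
])

```text
clock: 18.5
position: [0.6147, -0.2558, 0.1645]
tool_rot: [-0.21, -3.129, -0.004]
contact_force: [-1.0, 0.2, -1.6]
finger_gap: 0.0567
```

jog_arm([
  {"delta_pos":[0,0,0],"yaw":0},
  {"delta_pos":[0,0,0],"yaw":0},
  {"delta_pos":[0,0,0],"yaw":0},
  {"delta_pos":[0,0,0],"yaw":0},
  {"delta_pos":[0,0,0],"yaw":0},
])

```text
clock: 18.92
position: [0.6172, -0.2578, 0.1711]
tool_rot: [0.211, 3.131, -0.003]
contact_force: [0.6, 0.9, 0.1]
finger_gap: 0.0568
```

```bash
python3 snap.py wrist w16; python3 - <<'E'
from h import *
from rig import robot
s=robot.read_state(); move(s,[.618,-.2562,.135],82.5)
E
```

```text
18.9667 [ 0.617  -0.2576  0.1707] F [ 1.2  0.4 -0.9] gap 0.05666883438727494 jaw 82.3
jaw axis deg 82.3 delta units [-0.03  0.06  1.43] yaw units -0.039337008474373644
```

View pics/w16.png

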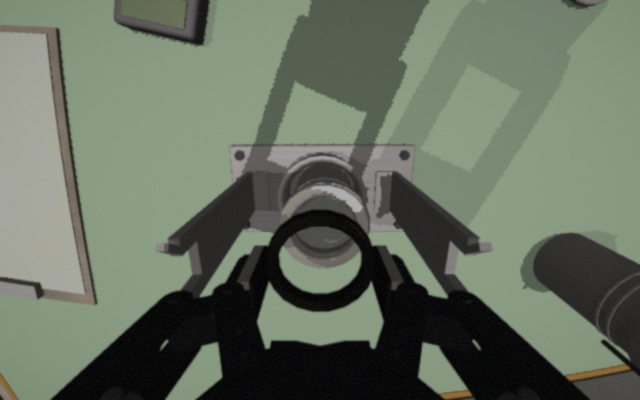

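The rubber ring at (321,259) is above the PTFE gasket at (325,228). Lowering.

jog_arm([
  {"delta_pos":[-0.03,0.06,0.4],"yaw":0},
  {"delta_pos":[-0.03,0.06,0.8],"yaw":0},
  {"delta_pos":[-0.03,0.06,1.1],"yaw":0},
  {"delta_pos":[-0.03,0.06,1.35],"yaw":0},
  {"delta_pos":[-0.03,0.06,1.43],"yaw":0},
])

```text
clock: 19.38
position: [0.6165, -0.2552, 0.1316]
tool_rot: [-0.21, -3.132, -0.002]
contact_force: [-1.8, 1.4, 6.7]
finger_gap: 0.0566
```

jog_arm([
  {"delta_pos":[0,0,0.05],"yaw":0},
  {"delta_pos":[0,0,0.1],"yaw":0},
  {"delta_pos":[0,0,0.15],"yaw":0},
  {"delta_pos":[0,0,0.15],"yaw":0},
  {"delta_pos":[0,0,0.15],"yaw":0},
])

```text
clock: 19.8
position: [0.6179, -0.2555, 0.1318]
tool_rot: [0.21, 3.133, 0.0]
contact_force: [-3.8, 2.7, 11.0]
finger_gap: 0.0568
```

jog_arm([
  {"delta_pos":[0,0,0],"yaw":0},
  {"delta_pos":[0,0,-0.1],"yaw":0},
  {"delta_pos":[0,0,-0.1],"yaw":0},
  {"delta_pos":[0,0,-0.1],"yaw":0},
  {"delta_pos":[0,0,-0.1],"yaw":0},
], claw=80)

```text
clock: 20.22
position: [0.617, -0.2556, 0.1311]
tool_rot: [-0.211, -3.134, -0.001]
contact_force: [0.2, 0.3, 0.4]
finger_gap: 0.0798
```

jog_arm([
  {"delta_pos":[0,0,-0.5],"yaw":0},
  {"delta_pos":[0,0,-1.5],"yaw":0},
  {"delta_pos":[0,0,-3],"yaw":0},
  {"delta_pos":[0,0,-4.5],"yaw":0},
  {"delta_pos":[0,0,-5],"yaw":0},
])

```text
clock: 20.63
position: [0.62, -0.2572, 0.2652]
tool_rot: [0.21, 3.124, -0.008]
contact_force: [0.6, -0.8, 1.1]
finger_gap: 0.0803
```

```bash
python3 snap.py wrist w17;python3 - <<'E'
from ring import *
from rig import robot
s=robot.read_state(); move(s,[.4426,.0146,.15],82.5)
f=load("w17.npz"); P=cloud(f)
for z0,z1 in((.112,.1155),(.120,.130)):
    m=(P[...,2]>z0)&(P[...,2]<z1)&(np.hypot(P[...,0]-.619,P[...,1]+.256)<.045); p=P[m]
    if len(p)<20: continue
    h=cv2.convexHull(p[:,:2].astype(np.float32))[:,0]
    A=np.c_[p[:,:2]-p[:,:2].mean(0),np.ones(len(p))]; print(len(p),np.round(circ(h),4),np.median(p[:,2]),(p.max(0)-p.min(0)).round(3),np.linalg.lstsq(A,p[:,2],rcond=None)[0].round(4))
E
```

```text
20.6833 [ 0.6206 -0.2576  0.2665] F [ 0.3 -1.2  2.2] gap 0.0799796188315537 jaw 82.32
jaw axis deg 82.32 delta units [8.57 9.86 4.49] yaw units -0.03690908735647156
361 [ 0.6142 -0.2563  0.0291] 0.11352851255634017 [0.057 0.063 0.003] [-0.0101  0.002   0.1136]
1180 [ 0.619  -0.2572  0.0295] 0.12358537256643715 [0.059 0.059 0.006] [-0.0012 -0.0026  0.1235]
```

View pics/w17.png

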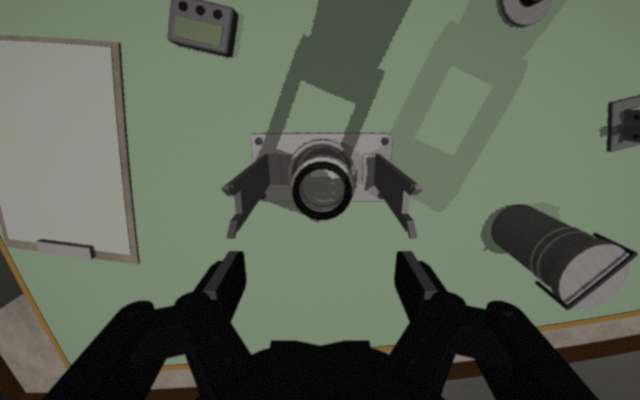

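Rubber gasket placed: (0.619, -0.2572), top 0.1236, flat. Next is the cover.

jog_arm([
  {"delta_pos":[0.8,0.9,0],"yaw":0},
  {"delta_pos":[1.8,2.1,0],"yaw":0},
  {"delta_pos":[2.8,3.3,0],"yaw":0},
  {"delta_pos":[3.8,4.5,0],"yaw":0},
  {"delta_pos":[4.8,5.7,0.5],"yaw":0},
], claw=50)

```text
clock: 21.1
position: [0.5176, -0.0977, 0.2462]
tool_rot: [0.211, 3.13, -0.002]
contact_force: [1.2, 0.4, 0.0]
finger_gap: 0.05
```

jog_arm([
  {"delta_pos":[1,1.1,0.6],"yaw":0},
  {"delta_pos":[2,2.2,1.5],"yaw":0},
  {"delta_pos":[3,3.3,2.5],"yaw":0},
  {"delta_pos":[3.7,4.1,3.5],"yaw":0},
  {"delta_pos":[3.7,4.1,4.3],"yaw":0},
])

```text
clock: 21.52
position: [0.4337, 0.0196, 0.1338]
tool_rot: [-0.204, -3.128, -0.004]
contact_force: [-0.5, 1.2, -1.2]
finger_gap: 0.0499
```

jog_arm([
  {"delta_pos":[0,0,0],"yaw":0},
  {"delta_pos":[0,0,0],"yaw":0},
  {"delta_pos":[0,0,0],"yaw":0},
  {"delta_pos":[0,0,0],"yaw":0},
  {"delta_pos":[0,0,0],"yaw":0},
])

```text
clock: 21.93
position: [0.4414, 0.0146, 0.1385]
tool_rot: [0.212, 3.131, -0.001]
contact_force: [0.1, 0.0, -1.0]
finger_gap: 0.0503
```

```bash
python3 snap.py wrist w18; python3 - <<'E'
from h import *
from rig import robot
f=load("w18.npz"); P=cloud(f)
for z0,z1,r in((.008,.016,.045),(.026,.034,.03)):
    m=(P[...,2]>z0)&(P[...,2]<z1)&(np.hypot(P[...,0]-.4426,P[...,1]-.0146)<r); p=P[m]; h=cv2.convexHull(p[:,:2].astype(np.float32))[:,0]; print(len(p),np.round(circ(h),4),np.median(p[:,2]),(p.max(0)-p.min(0)).round(3))
s=robot.read_state(); move(s,[.4426,.0146,.06],82.5)
E
```

```text
21.9833 [0.441  0.0147 0.1382] F [ 0.1  1.  -0.5] gap 0.049639711157438995 jaw 82.25
2825 [0.4425 0.0141 0.0317] 0.011923093757560316 [0.063 0.063 0.008]
558 [0.4424 0.0141 0.0117] 0.029844619076788745 [0.023 0.024 0.006]
jaw axis deg 82.25 delta units [-0.05  0.    3.13] yaw units -0.05051223628130401
```

View pics/w18.png

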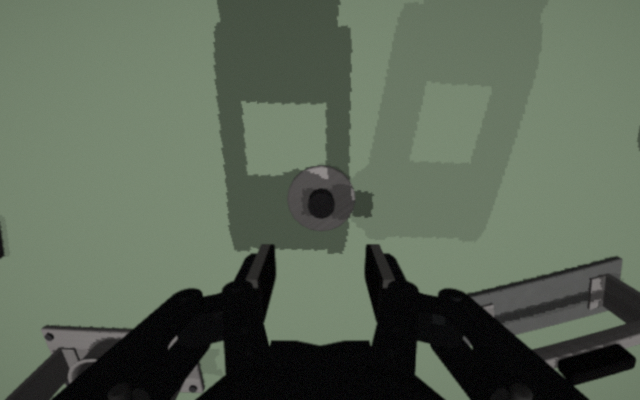

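The boss at (321,203) is centred between the half-open fingers. Descending.

jog_arm([
  {"delta_pos":[-0.05,-0.02,0.8],"yaw":0},
  {"delta_pos":[-0.05,-0.02,1.7],"yaw":0},
  {"delta_pos":[-0.05,-0.02,2.6],"yaw":0},
  {"delta_pos":[-0.05,-0.02,3.2],"yaw":0},
  {"delta_pos":[-0.05,-0.02,3.4],"yaw":0},
])

```text
clock: 22.4
position: [0.4393, 0.0147, 0.0501]
tool_rot: [-0.212, -3.131, -0.0]
contact_force: [-0.3, 0.3, -0.7]
finger_gap: 0.0497
```

jog_arm([
  {"delta_pos":[0,0,0.2],"yaw":0},
  {"delta_pos":[0,0,0.4],"yaw":0},
  {"delta_pos":[0,0,0.6],"yaw":0},
  {"delta_pos":[0,0,0.68],"yaw":0},
  {"delta_pos":[0,0,0.68],"yaw":0},
])

```text
clock: 22.82
position: [0.4408, 0.0148, 0.0349]
tool_rot: [0.211, 3.134, 0.0]
contact_force: [0.3, -0.0, 0.9]
finger_gap: 0.05
```

jog_arm([
  {"delta_pos":[0,0,0],"yaw":0},
  {"delta_pos":[0,0,0],"yaw":0},
  {"delta_pos":[0,0,0],"yaw":0},
  {"delta_pos":[0,0,0],"yaw":0},
  {"delta_pos":[0,0,0],"yaw":0},
], claw=10)

```text
clock: 23.23
position: [0.4411, 0.0149, 0.0356]
tool_rot: [0.21, 3.134, 0.0]
contact_force: [-1.5, -0.3, 6.6]
finger_gap: 0.0204
```

```bash
python3 snap.py wrist w19
```

```text
23.2833 [0.4412 0.0149 0.0356] F [-2.8  0.4  6.1] gap 0.020186879879590173 jaw 82.31
```

View pics/w19.png

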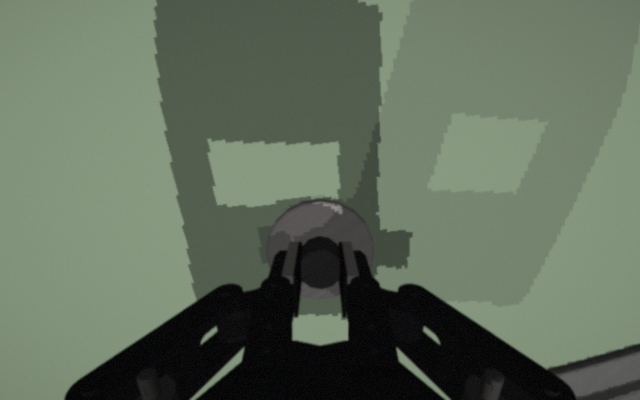

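jog_arm([
  {"delta_pos":[0,0,-0.3],"yaw":0},
  {"delta_pos":[0,0,-1],"yaw":0},
  {"delta_pos":[0,0,-2.3],"yaw":0},
  {"delta_pos":[0,0,-3.8],"yaw":0},
  {"delta_pos":[0,0,-5.3],"yaw":0},
])

```text
clock: 23.7
position: [0.439, 0.0151, 0.1678]
tool_rot: [-0.21, -3.131, -0.0]
contact_force: [1.3, -0.1, -1.7]
finger_gap: 0.0205
```

jog_arm([
  {"delta_pos":[0,0,-1.4],"yaw":0},
  {"delta_pos":[0,0,-2.8],"yaw":0},
  {"delta_pos":[0,0,-3.9],"yaw":0},
  {"delta_pos":[0,0,-3.9],"yaw":0},
  {"delta_pos":[0,0,-3.9],"yaw":0},
])

```text
clock: 24.12
position: [0.4413, 0.0147, 0.2664]
tool_rot: [0.21, 3.131, -0.001]
contact_force: [-0.4, -0.4, -3.6]
finger_gap: 0.0206
```

```bash
python3 held.py w20 0.0 0.045 85 255; python3 - <<'E'
from h import *
from rig import robot
s=robot.read_state(); move(s,[.6175,-.2568,.265],82.5)
E
```

```text
24.1667 [0.43989311 0.01494083 0.26419259] 0.02020612183780552 [ 0.19316333  0.98779848 -2.70879722]
598 mid [-0.0019 -0.0008  0.0262] span [0.0639 0.0636 0.0087] med z 0.0239
tilt [-0.0027  0.0029  0.0239]
jaw axis deg 82.31 delta units [-8.49 -9.82 -0.04] yaw units -0.03709317889311592
```

View pics/w20.png

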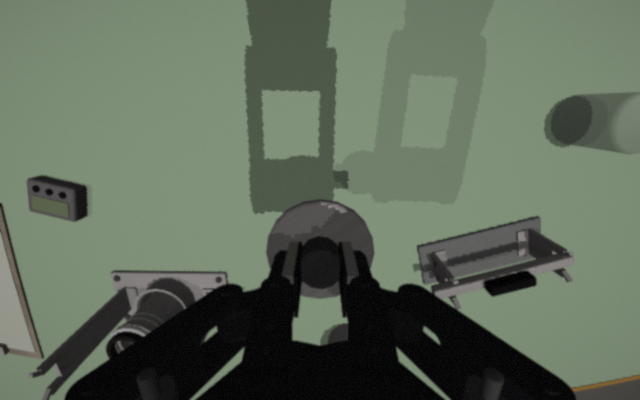

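The cover is held level. Carrying it over.

jog_arm([
  {"delta_pos":[-0.8,-0.9,0],"yaw":0},
  {"delta_pos":[-1.8,-2.1,0],"yaw":0},
  {"delta_pos":[-2.8,-3.3,0],"yaw":0},
  {"delta_pos":[-3.8,-4.5,0],"yaw":0},
  {"delta_pos":[-4.8,-5.6,0],"yaw":0},
])

```text
clock: 24.58
position: [0.5396, -0.141, 0.2609]
tool_rot: [-0.211, -3.128, -0.003]
contact_force: [0.6, 1.0, -2.0]
finger_gap: 0.0205
```

jog_arm([
  {"delta_pos":[-1,-1.1,0],"yaw":0},
  {"delta_pos":[-2,-2.2,0],"yaw":0},
  {"delta_pos":[-3,-3.3,0],"yaw":0},
  {"delta_pos":[-3.65,-4.2,0.4],"yaw":0},
  {"delta_pos":[-3.65,-4.2,1.5],"yaw":0},
])

```text
clock: 25.0
position: [0.6201, -0.2627, 0.2278]
tool_rot: [0.217, 3.128, -0.009]
contact_force: [0.8, -0.1, -1.3]
finger_gap: 0.0201
```

jog_arm([
  {"delta_pos":[0,0,0.8],"yaw":0},
  {"delta_pos":[0,0,1],"yaw":0},
  {"delta_pos":[0,0,1],"yaw":0},
  {"delta_pos":[0,0,1],"yaw":0},
  {"delta_pos":[0,0,1],"yaw":0},
])

```text
clock: 25.42
position: [0.6177, -0.2562, 0.2034]
tool_rot: [0.21, 3.133, -0.001]
contact_force: [-0.6, -0.2, -2.0]
finger_gap: 0.02
```

```bash
python3 snap.py wrist w21; python3 snap.py side s21; python3 - <<'E'
from h import *
from rig import robot
s=robot.read_state(); move(s,[.6173,-.2568,.165],82.5)
i=cv2.imread("pics/s21.png"); cv2.imwrite("pics/s21z.png",cv2.resize(i[100:340,300:500],None,fx=2.5,fy=2.5))
E
```

```text
25.4667 [ 0.6181 -0.2563  0.2042] F [ 0.3  1.1 -2.2] gap 0.020237534333513527 jaw 82.34
25.5167 [ 0.6181 -0.2564  0.2045] F [ 0.1  0.2 -2. ] gap 0.01975366629629104 jaw 82.34
jaw axis deg 82.34 delta units [ 0.04 -0.02  1.58] yaw units -0.03131849829582904
```

View pics/w21.png

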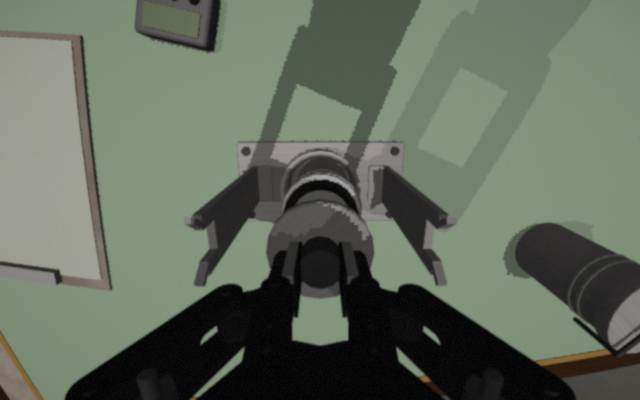

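View pics/s21z.png

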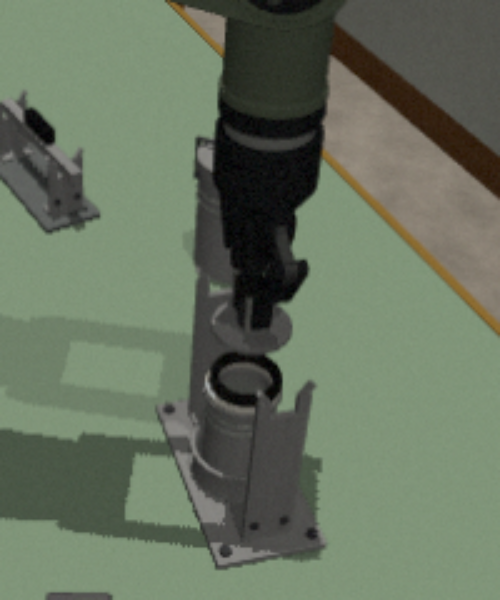

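The side view shows the cover (252,325) directly over the black gasket (243,378). Lowering until the plug enters.

jog_arm([
  {"delta_pos":[0.03,-0.02,0.5],"yaw":0},
  {"delta_pos":[0.03,-0.02,1],"yaw":0},
  {"delta_pos":[0.03,-0.02,1.4],"yaw":0},
  {"delta_pos":[0.03,-0.02,1.6],"yaw":0},
  {"delta_pos":[0.03,-0.02,1.6],"yaw":0},
])

```text
clock: 25.93
position: [0.6146, -0.2556, 0.1589]
tool_rot: [-0.21, -3.129, -0.004]
contact_force: [-0.9, -0.6, -2.5]
finger_gap: 0.0202
```

jog_arm([
  {"delta_pos":[0,0,0.1],"yaw":0},
  {"delta_pos":[0,0,0.2],"yaw":0},
  {"delta_pos":[0,0,0.3],"yaw":0},
  {"delta_pos":[0,0,0.35],"yaw":0},
  {"delta_pos":[0,0,0.35],"yaw":0},
])

```text
clock: 26.35
position: [0.6166, -0.2568, 0.1538]
tool_rot: [0.211, 3.134, -0.001]
contact_force: [-0.7, -0.6, -2.9]
finger_gap: 0.0206
```

jog_arm([
  {"delta_pos":[0,0,0.05],"yaw":0},
  {"delta_pos":[0,0,0.1],"yaw":0},
  {"delta_pos":[0,0,0.1],"yaw":0},
  {"delta_pos":[0,0,0.1],"yaw":0},
  {"delta_pos":[0,0,0.1],"yaw":0},
])

```text
clock: 26.77
position: [0.6173, -0.257, 0.1537]
tool_rot: [0.21, 3.132, -0.002]
contact_force: [-2.8, 1.2, 5.9]
finger_gap: 0.0203
```

Seated at 0.1537 with +6 N, where 0.1536 was expected, so the plug is in. Releasing.

jog_arm([
  {"delta_pos":[0,0,0],"yaw":0},
  {"delta_pos":[0,0,0],"yaw":0},
  {"delta_pos":[0,0,0],"yaw":0},
  {"delta_pos":[0,0,0],"yaw":0},
  {"delta_pos":[0,0,0],"yaw":0},
], claw=50)

```text
clock: 27.18
position: [0.6163, -0.2566, 0.1508]
tool_rot: [-0.211, -3.134, -0.0]
contact_force: [-0.2, 0.5, 0.5]
finger_gap: 0.0503
```

jog_arm([
  {"delta_pos":[0,0,-0.4],"yaw":0},
  {"delta_pos":[0,0,-1.2],"yaw":0},
  {"delta_pos":[0,0,-2.5],"yaw":0},
  {"delta_pos":[0,0,-4],"yaw":0},
  {"delta_pos":[0,0,-4.4],"yaw":0},
])

```text
clock: 27.6
position: [0.6192, -0.2581, 0.2694]
tool_rot: [0.21, 3.124, -0.008]
contact_force: [1.1, 0.1, 1.0]
finger_gap: 0.0502
```

```bash
python3 snap.py wrist w22;python3 - <<'E'
from ring import *
from rig import robot
s=robot.read_state(); move(s,[.602,.239,.25],7.7)
f=load("w22.npz"); P=cloud(f)
for z0,z1,r in((.125,.135,.045),(.143,.153,.02)):
    m=(P[...,2]>z0)&(P[...,2]<z1)&(np.hypot(P[...,0]-.619,P[...,1]+.256)<r); p=P[m]
    if len(p)<20: continue
    h=cv2.convexHull(p[:,:2].astype(np.float32))[:,0]
    A=np.c_[p[:,:2]-p[:,:2].mean(0),np.ones(len(p))]; print(len(p),np.round(circ(h),4),np.median(p[:,2]),(p.max(0)-p.min(0)).round(3),np.linalg.lstsq(A,p[:,2],rcond=None)[0].round(4))
print(s["joints"])
E
```

```text
27.65 [ 0.6196 -0.2584  0.27  ] F [ 0.4 -0.4  1.6] gap 0.049431781120480134 jaw 82.31
jaw axis deg 82.31 delta units [ 3.37 19.63  0.65] yaw units 14.922663383495765
2638 [ 0.6191 -0.2586  0.0317] 0.12992632836137685 [0.063 0.063 0.01 ] [ 0.0028 -0.0009  0.1299]
514 [ 0.619  -0.2587  0.0117] 0.1478601862776851 [0.024 0.023 0.007] [ 0.0349 -0.0038  0.1478]
[-5.23879391e-01  3.87613473e-01  1.26983182e+00 -2.04232661e-05
  1.47003293e+00 -1.96055099e+00]
```

View pics/w22.png

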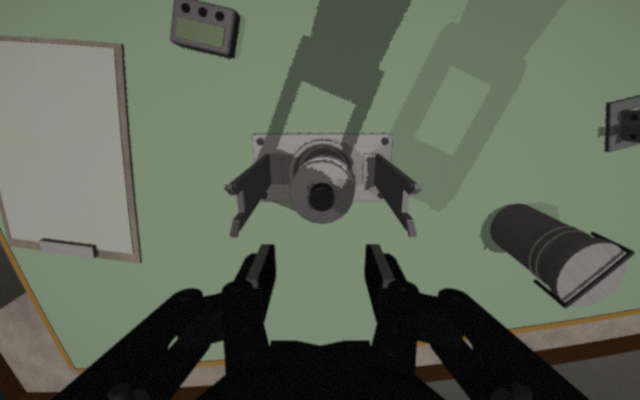

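Cover placed: (0.619, -0.2586), plate top 0.1299, boss top 0.148. The stack is correct. Next is the keeper bar, turning the jaws by 75° on the way.

jog_arm([
  {"delta_pos":[0.2,1.2,0],"yaw":1},
  {"delta_pos":[0.5,2.6,0],"yaw":2.3},
  {"delta_pos":[0.7,4.1,0],"yaw":3.6},
  {"delta_pos":[1,5.6,0],"yaw":4.9},
  {"delta_pos":[1.2,7.1,0],"yaw":6.2},
], claw=60)

```text
clock: 28.07
position: [0.6094, -0.0751, 0.2603]
tool_rot: [-1.05, -2.96, 0.0]
contact_force: [0.1, -1.0, -0.2]
finger_gap: 0.0598
```

```bash
python3 - <<'E'
from h import *
from rig import robot
s=robot.read_state(); move(s,[.602,.239,.25],7.7)
E
```

```text
jaw axis deg 50.94 delta units [8.15 9.57 0.42] yaw units 8.648444399666616
```

jog_arm([
  {"delta_pos":[1,1.2,0],"yaw":1.3},
  {"delta_pos":[2,2.4,0],"yaw":2.6},
  {"delta_pos":[3,3.5,0],"yaw":3.9},
  {"delta_pos":[4,4.7,0],"yaw":5.2},
  {"delta_pos":[5,5.9,0],"yaw":6.5},
])

```text
clock: 28.48
position: [0.6042, 0.1184, 0.2604]
tool_rot: [-1.835, -2.549, 0.001]
contact_force: [1.0, -0.6, 0.3]
finger_gap: 0.0599
```

```bash
python3 - <<'E'
from h import *
from rig import robot
s=robot.read_state(); move(s,[.602,.239,.25],7.7)
E
```

```text
jaw axis deg 18.48 delta units [4.6  1.45 0.42] yaw units 2.1559104516027476
```

jog_arm([
  {"delta_pos":[1.3,0.4,0],"yaw":0.9},
  {"delta_pos":[2.7,0.8,0],"yaw":1.7},
  {"delta_pos":[4,1.2,0.2],"yaw":1.9},
  {"delta_pos":[4.2,1.3,0.4],"yaw":1.9},
  {"delta_pos":[4.2,1.3,0.4],"yaw":1.9},
])

```text
clock: 28.9
position: [0.6004, 0.2287, 0.2488]
tool_rot: [-2.027, -2.397, 0.004]
contact_force: [-1.5, -0.1, -0.6]
finger_gap: 0.0597
```

jog_arm([
  {"delta_pos":[0,0,0],"yaw":0},
  {"delta_pos":[0,0,0],"yaw":0},
  {"delta_pos":[0,0,0],"yaw":0},
  {"delta_pos":[0,0,0],"yaw":0},
  {"delta_pos":[0,0,0],"yaw":0},
])

```text
clock: 29.32
position: [0.6023, 0.2252, 0.2514]
tool_rot: [2.036, 2.392, 0.001]
contact_force: [-0.2, -0.4, -0.0]
finger_gap: 0.0598
```

```bash
python3 snap.py wrist w23;python3 - <<'E'
from h import *
from rig import robot
f=load("w23.npz"); P=cloud(f)
for n,z0,z1,dark in(("grip",.09,.1005,1),("bar",.07,.08,0),("base",.005,.011,0)):
    m=(P[...,2]>z0)&(P[...,2]<z1)&(np.hypot(P[...,0]-.602,P[...,1]-.239)<.13)&((f["img"].max(2)<55) if dark else True); p=P[m]
    (c,sz,an)=cv2.minAreaRect(p[:,:2].astype(np.float32)); v=np.linalg.svd(p[:,:2]-p[:,:2].mean(0),full_matrices=False)[2][0]
    print(n,len(p),np.round(c,4),np.round(sz,4),round(an,2),"pca",np.degrees(np.arctan2(v[1],v[0]))%180,np.median(p[:,2]))
s=robot.read_state(); move(s,[.602,.239,.15],7.7)
E
```

```text
29.3667 [0.6023 0.2255 0.2514] F [-0.1 -0.7  0.1] gap 0.0599943112794205 jaw 9.23
grip 766 [0.6038 0.2398] [0.014  0.0595] 7.67 pca 97.17000498690967 0.0957549845467017
bar 1601 [0.6041 0.2397] [0.0419 0.1897] 5.32 pca 97.54070755798077 0.07592623128233078
base 4884 [0.6011 0.2444] [0.0701 0.1893] 7.12 pca 96.93695571881183 0.008013744540360801
jaw axis deg 9.23 delta units [0.54 0.07 4.06] yaw units 0.305505687486999
```

View pics/w23.png

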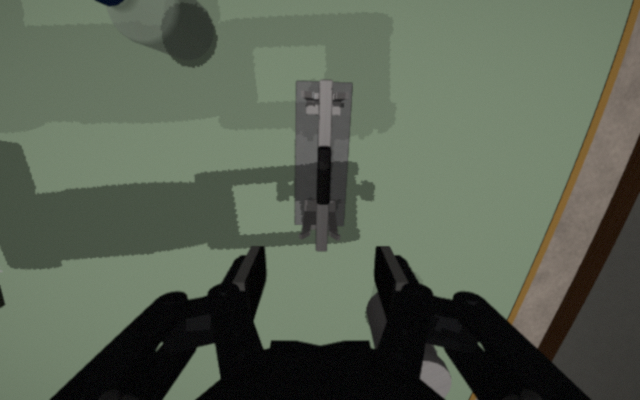

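The grip block at (323,175) measures (0.6035, 0.2397), axis 97.4°, top 0.096. Aligning and descending.

jog_arm([
  {"delta_pos":[0.3,0.1,0],"yaw":0.2},
  {"delta_pos":[0.56,0.14,0.8],"yaw":0.37},
  {"delta_pos":[0.56,0.14,2],"yaw":0.37},
  {"delta_pos":[0.56,0.14,3.2],"yaw":0.37},
  {"delta_pos":[0.56,0.14,4.3],"yaw":0.37},
])

```text
clock: 29.78
position: [0.6032, 0.2405, 0.1426]
tool_rot: [2.072, 2.361, 0.001]
contact_force: [0.9, 0.1, -0.5]
finger_gap: 0.0599
```

jog_arm([
  {"delta_pos":[0,0,0.3],"yaw":0},
  {"delta_pos":[0,0,0.5],"yaw":0},
  {"delta_pos":[0,0,0.5],"yaw":0},
  {"delta_pos":[0,0,0.5],"yaw":0},
  {"delta_pos":[0,0,0.5],"yaw":0},
])

```text
clock: 30.2
position: [0.6049, 0.2412, 0.1337]
tool_rot: [2.071, 2.359, 0.006]
contact_force: [0.3, -0.1, 0.3]
finger_gap: 0.0601
```

```bash
python3 snap.py wrist w24;python3 - <<'E'
from h import *
from rig import robot
s=robot.read_state(); move(s,[.6035,.2397,.087],7.4)
E
```

```text
30.25 [0.6047 0.2412 0.1336] F [-0.1 -0.4  0.1] gap 0.059981327140127924 jaw 7.46
jaw axis deg 7.46 delta units [-0.05 -0.07  1.87] yaw units 0.011980359820702802
```

View pics/w24.png

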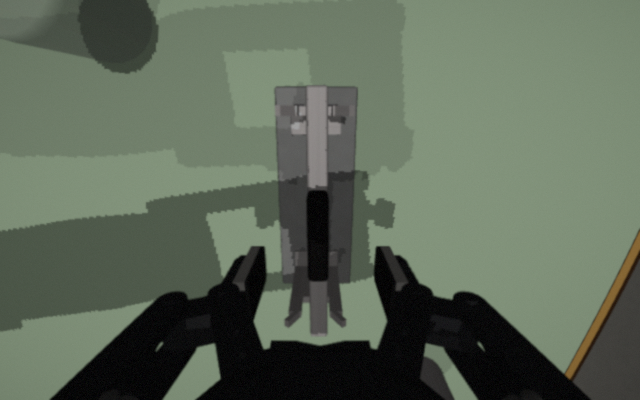

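The bar runs straight between the fingers at x≈318. Down and grip.

jog_arm([
  {"delta_pos":[-0.05,-0.06,0.5],"yaw":0},
  {"delta_pos":[-0.05,-0.06,1],"yaw":0},
  {"delta_pos":[-0.05,-0.06,1.5],"yaw":0},
  {"delta_pos":[-0.05,-0.06,1.85],"yaw":0},
  {"delta_pos":[-0.05,-0.06,1.85],"yaw":0},
])

```text
clock: 30.67
position: [0.599, 0.2387, 0.0806]
tool_rot: [-2.07, -2.358, 0.009]
contact_force: [0.2, 0.1, -0.5]
finger_gap: 0.06
```

jog_arm([
  {"delta_pos":[0,0,0],"yaw":0},
  {"delta_pos":[0,0,0],"yaw":0},
  {"delta_pos":[0,0,0],"yaw":0},
  {"delta_pos":[0,0,0],"yaw":0},
  {"delta_pos":[0,0,0],"yaw":0},
], claw=0)

```text
clock: 31.08
position: [0.6027, 0.2397, 0.0859]
tool_rot: [2.071, 2.36, 0.003]
contact_force: [0.2, 0.9, 0.3]
finger_gap: 0.0131
```

jog_arm([
  {"delta_pos":[0,0,0],"yaw":0},
  {"delta_pos":[0,0,0],"yaw":0},
  {"delta_pos":[0,0,0],"yaw":0},
  {"delta_pos":[0,0,0],"yaw":0},
  {"delta_pos":[0,0,0],"yaw":0},
])

```text
clock: 31.5
position: [0.6027, 0.2396, 0.0859]
tool_rot: [2.071, 2.36, 0.003]
contact_force: [0.2, 0.7, 5.6]
finger_gap: 0.013
```

```bash
python3 snap.py wrist w25
```

```text
31.55 [0.6027 0.2396 0.0859] F [0.9 0.2 6.1] gap 0.012832280529466717 jaw 7.46
```

View pics/w25.png

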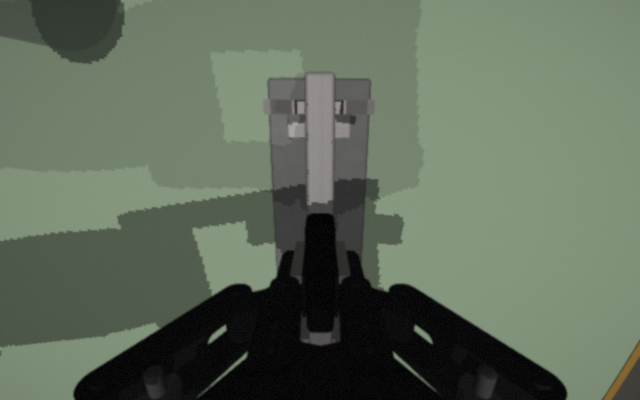

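Grip block held (gap 13 mm), bar centred at x≈320. Lifting straight up.

jog_arm([
  {"delta_pos":[0,0,-0.3],"yaw":0},
  {"delta_pos":[0,0,-0.9],"yaw":0},
  {"delta_pos":[0,0,-1.9],"yaw":0},
  {"delta_pos":[0,0,-3.1],"yaw":0},
  {"delta_pos":[0,0,-4.4],"yaw":0},
])

```text
clock: 31.97
position: [0.5988, 0.2386, 0.192]
tool_rot: [-2.069, -2.357, 0.012]
contact_force: [0.1, -0.0, -3.0]
finger_gap: 0.0132
```

jog_arm([
  {"delta_pos":[0,0,-1.2],"yaw":0},
  {"delta_pos":[0,0,-2.4],"yaw":0},
  {"delta_pos":[0,0,-2.9],"yaw":0},
  {"delta_pos":[0,0,-2.9],"yaw":0},
  {"delta_pos":[0,0,-2.9],"yaw":0},
])

```text
clock: 32.38
position: [0.6011, 0.2392, 0.2659]
tool_rot: [-2.071, -2.36, 0.003]
contact_force: [-0.5, 0.4, -4.4]
finger_gap: 0.0132
```

```bash
python3 snap.py wrist w26; python3 snap.py side s26;python3 - <<'E'
from h import *
from rig import robot
s=robot.read_state(); move(s,[.619,-.256,.27],-7.4)
f=load("w26.npz"); g=load("w9.npz"); Rw=Ro.from_rotvec([.21,3.134,0]).as_matrix(); tw=np.array([.6038,-.0196,.0167])
P=cloud(dict(K=f["K"],dist=f["dist"],depth=f["depth"],R=g["R"]@Rw,t=g["R"]@tw+g["t"]))
m=(np.abs(P[...,1])<.011)&(P[...,0]>.035)&(P[...,0]<.11)&(P[...,2]>-.02)&(P[...,2]<.03); p=P[m]
A=np.c_[p[:,0],np.ones(len(p))]
print("tool frame: len",len(p),"x max",p[:,0].max(),"y lims",np.percentile(p[:,1],[1,99]),"y slope",np.linalg.lstsq(A,p[:,1],rcond=None)[0],"z slope",np.linalg.lstsq(A,p[:,2],rcond=None)[0])
E
```

```text
32.4333 [0.6002 0.239  0.2642] F [ 0.1 -0.5 -3.9] gap 0.01327024837751873 jaw 7.46
32.4833 [0.5999 0.2389 0.2634] F [-0.7 -0.9 -4.3] gap 0.01336600467943814 jaw 7.45
jaw axis deg 7.45 delta units [-19.73  -1.81  -0.24] yaw units 2.9709939656218607
tool frame: len 3813 x max 0.09454487709730679 y lims [-0.00789275  0.00579163] y slope [-0.00186225 -0.00089834] z slope [0.00011085 0.01011789]
```

View pics/s26.png

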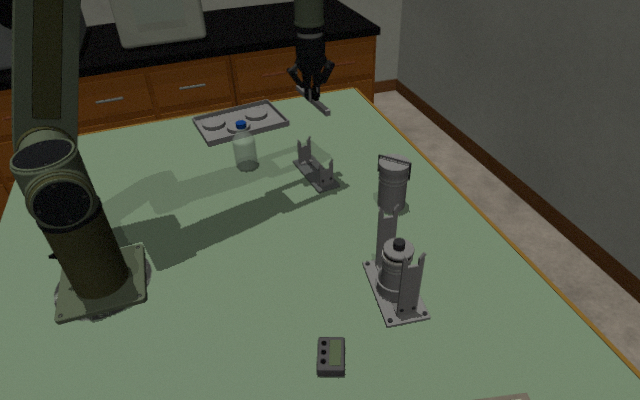

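The bar is free of the rest, level, and centred in the hand (end at 94.5 mm, slope about 0). The side view shows the closed stack at (398,265). Carrying it over.

jog_arm([
  {"delta_pos":[-1,-0.1,-0.1],"yaw":0.2},
  {"delta_pos":[-2.3,-0.2,-0.3],"yaw":0.5},
  {"delta_pos":[-3.7,-0.35,-0.3],"yaw":1},
  {"delta_pos":[-5.1,-0.5,-0.3],"yaw":1.5},
  {"delta_pos":[-6.5,-0.6,-0.3],"yaw":1.5},
])

```text
clock: 32.9
position: [0.6061, 0.0751, 0.2713]
tool_rot: [-2.22, -2.217, 0.007]
contact_force: [1.1, -0.6, -3.4]
finger_gap: 0.0136
```

```bash
python3 - <<'E'
from h import *
from rig import robot
s=robot.read_state(); move(s,[.619,-.256,.265],-7.4)
E
```

```text
jaw axis deg -0.08 delta units [-13.24   0.54   0.25] yaw units 1.4637561292037815
```

jog_arm([
  {"delta_pos":[-1.4,0,0],"yaw":0.2},
  {"delta_pos":[-2.8,0.1,0],"yaw":0.5},
  {"delta_pos":[-4.2,0.2,0],"yaw":0.9},
  {"delta_pos":[-5.6,0.3,0],"yaw":1.3},
  {"delta_pos":[-7,0.4,0],"yaw":1.45},
])

```text
clock: 33.32
position: [0.6162, -0.0999, 0.2711]
tool_rot: [-2.356, -2.071, 0.005]
contact_force: [1.3, 1.4, -4.0]
finger_gap: 0.0129
```

```bash
python3 - <<'E'
from h import *
from rig import robot
s=robot.read_state(); move(s,[.619,-.256,.265],-7.4)
E
```

```text
jaw axis deg -7.37 delta units [-6.18  0.91  0.23] yaw units 0.006121664039201846
```

jog_arm([
  {"delta_pos":[-1.4,0.2,0],"yaw":0},
  {"delta_pos":[-2.8,0.4,0],"yaw":0},
  {"delta_pos":[-4.2,0.6,0],"yaw":0},
  {"delta_pos":[-5.4,0.8,0],"yaw":0},
  {"delta_pos":[-5.8,0.9,0],"yaw":0},
])

```text
clock: 33.73
position: [0.6198, -0.25, 0.2707]
tool_rot: [-2.36, -2.068, 0.007]
contact_force: [-0.3, -0.6, -3.9]
finger_gap: 0.0129
```

jog_arm([
  {"delta_pos":[0,0,0],"yaw":0},
  {"delta_pos":[0,0,0],"yaw":0},
  {"delta_pos":[0,0,0],"yaw":0},
  {"delta_pos":[0,0,0],"yaw":0},
  {"delta_pos":[0,0,0],"yaw":0},
])

```text
clock: 34.15
position: [0.6219, -0.2436, 0.2745]
tool_rot: [-2.355, -2.078, -0.0]
contact_force: [-0.2, 1.3, -2.7]
finger_gap: 0.013
```

```bash
python3 snap.py wrist w27; python3 snap.py side s27;python3 - <<'E'
from h import *
from rig import robot
s=robot.read_state(); move(s,[.619,-.256,.21],-7.4)
for n in("w27","s27"):
    P=cloud(load(n+".npz"))
    m=(P[...,2]>.155)&(P[...,2]<.184)&(np.hypot(P[...,0]-.619,P[...,1]+.256)<.105)&(np.hypot(P[...,0]-.619,P[...,1]+.256)>.06); p=P[m]
    up=p[p[:,1]>-.256]; dn=p[p[:,1]<-.256]
    for k in(up,dn): 
        if len(k)>5: print(n,len(k),((k.max(0)+k.min(0))/2).round(4),(k.max(0)-k.min(0)).round(4))
E
```

```text
34.2 [ 0.622  -0.2439  0.2748] F [-0.1  0.2 -2.9] gap 0.012766696870653873 jaw -7.18
34.25 [ 0.622  -0.2441  0.275 ] F [ 0.3  0.  -3.5] gap 0.012825233214034348 jaw -7.19
jaw axis deg -7.19 delta units [-0.49 -0.06  2.6 ] yaw units 0.041090680734612306
w27 278 [ 0.6295 -0.1825  0.1687] [0.0463 0.0112 0.0268]
s27 95 [ 0.6286 -0.1831  0.1676] [0.0443 0.0143 0.0251]
s27 124 [ 0.6095 -0.3301  0.1688] [0.0446 0.0142 0.0272]
```

View pics/w27.png

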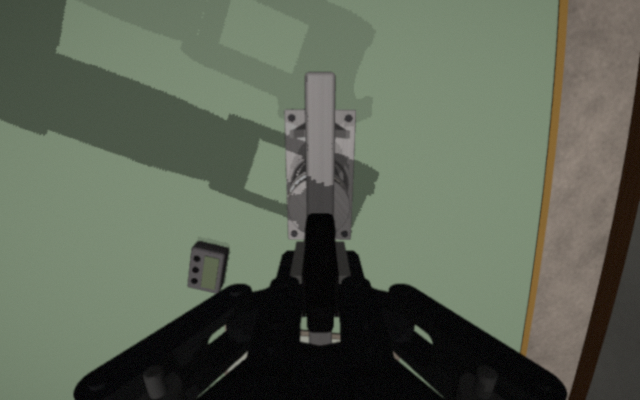

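View pics/s27.png

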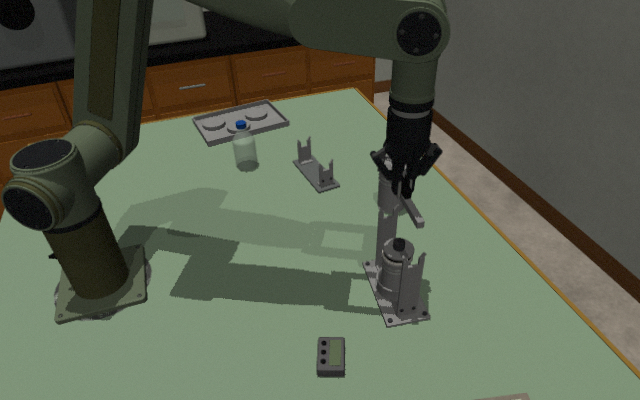

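Bracket midpoint is (0.6192, -0.2565), axis 82.5°. Moving over it and down to just above the lips.

jog_arm([
  {"delta_pos":[-0.3,-0.06,0],"yaw":0.05},
  {"delta_pos":[-0.51,-0.06,0.5],"yaw":0.05},
  {"delta_pos":[-0.51,-0.06,1.2],"yaw":0.05},
  {"delta_pos":[-0.51,-0.06,1.8],"yaw":0.05},
  {"delta_pos":[-0.51,-0.06,2.2],"yaw":0.05},
])

```text
clock: 34.67
position: [0.6174, -0.258, 0.2168]
tool_rot: [-2.361, -2.068, 0.002]
contact_force: [-1.0, 0.2, -3.6]
finger_gap: 0.013
```

jog_arm([
  {"delta_pos":[0,0,0],"yaw":0},
  {"delta_pos":[0,0,0],"yaw":0},
  {"delta_pos":[0,0,0],"yaw":0},
  {"delta_pos":[0,0,0],"yaw":0},
  {"delta_pos":[0,0,0],"yaw":0},
])

```text
clock: 35.08
position: [0.6195, -0.2582, 0.2214]
tool_rot: [2.361, 2.069, 0.001]
contact_force: [-0.7, 0.6, -3.6]
finger_gap: 0.0132
```

jog_arm([
  {"delta_pos":[0,0,0],"yaw":0},
  {"delta_pos":[0,0,0],"yaw":0},
  {"delta_pos":[0,0,0],"yaw":0},
  {"delta_pos":[0,0,0],"yaw":0},
  {"delta_pos":[0,0,0],"yaw":0},
])

```text
clock: 35.5
position: [0.6187, -0.2578, 0.2198]
tool_rot: [2.363, 2.071, -0.0]
contact_force: [0.3, 0.9, -3.8]
finger_gap: 0.013
```

```bash
python3 snap.py wrist w28; python3 snap.py side s28;python3 - <<'E'
from h import *
from rig import robot
s=robot.read_state(); move(s,[.619,-.2565,.185],-7.5)
i=cv2.imread("pics/s28.png"); cv2.imwrite("pics/s28z.png",cv2.resize(i[150:340,320:480],None,fx=3.5,fy=3.1))
f=load("s28.npz"); P=cloud(f)
for z0,z1 in((.193,.212),(.222,.235)):
    m=(P[...,2]>z0)&(P[...,2]<z1)&(np.hypot(P[...,0]-.619,P[...,1]+.256)<.11)&(np.hypot(P[...,0]-.619,P[...,1]+.256)>.035); p=P[m]
    if len(p)>10:
        (c,sz,an)=cv2.minAreaRect(p[:,:2].astype(np.float32)); print(len(p),c,sz,an, ((p.max(0)+p.min(0))/2).round(4))
E
```

```text
35.55 [ 0.6187 -0.2578  0.2198] F [ 0.8  1.5 -3.9] gap 0.013208868977647573 jaw -7.54
35.6 [ 0.6187 -0.2578  0.2198] F [ 0.3  0.4 -3.3] gap 0.013119789327045309 jaw -7.53
jaw axis deg -7.53 delta units [0.05 0.01 1.39] yaw units -0.006993883381619525
326 (0.6171412467956543, -0.2584322690963745) (0.18920086324214935, 0.014454896561801434) 83.06721496582031 [ 0.6174 -0.2586  0.2029]
```

View pics/w28.png

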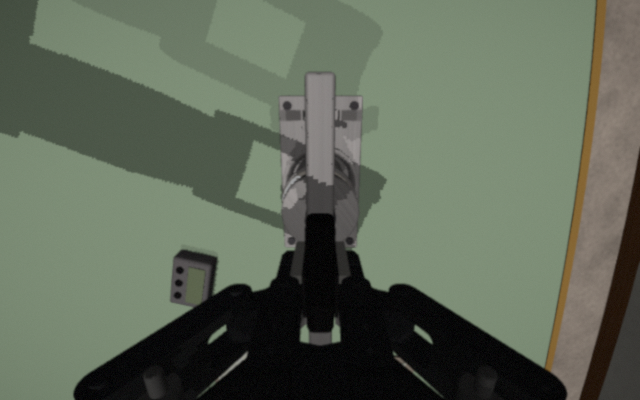

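View pics/s28z.png

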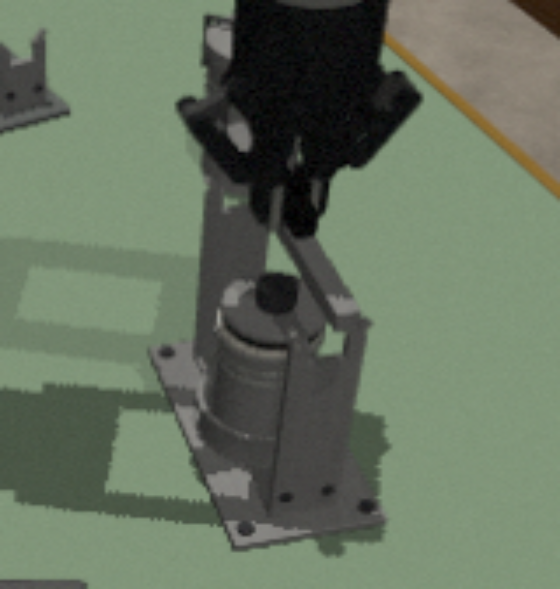

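By the side camera the bar is about 1.8 mm off the slot midline in x and y. Correcting that while lowering into the slots.

jog_arm([
  {"delta_pos":[0.08,0.06,0.1],"yaw":0},
  {"delta_pos":[0.08,0.06,0.4],"yaw":0},
  {"delta_pos":[0.08,0.06,0.7],"yaw":0},
  {"delta_pos":[0.08,0.06,1.0],"yaw":0},
  {"delta_pos":[0.08,0.06,1.2],"yaw":0},
])

```text
clock: 36.02
position: [0.6196, -0.2555, 0.1875]
tool_rot: [-2.361, -2.069, 0.002]
contact_force: [-0.4, 0.7, -3.1]
finger_gap: 0.0138
```

jog_arm([
  {"delta_pos":[0,0,0],"yaw":0},
  {"delta_pos":[0,0,0.1],"yaw":0},
  {"delta_pos":[0,0,0.2],"yaw":0},
  {"delta_pos":[0,0,0.3],"yaw":0},
  {"delta_pos":[0,0,0.3],"yaw":0},
])

```text
clock: 36.43
position: [0.6203, -0.256, 0.1819]
tool_rot: [-2.362, -2.07, 0.0]
contact_force: [-0.2, 0.1, -3.7]
finger_gap: 0.0129
```

```bash
python3 snap.py side s29;python3 - <<'E'
from h import *
i=cv2.imread("pics/s29.png"); cv2.imwrite("pics/s29z.png",cv2.resize(i[150:340,320:480],None,fx=3.5,fy=3.1))
E
```

```text
36.4833 [ 0.6203 -0.256   0.1821] F [ 0.3  0.9 -3. ] gap 0.012781551504580446 jaw -7.54
```

View pics/s29z.png

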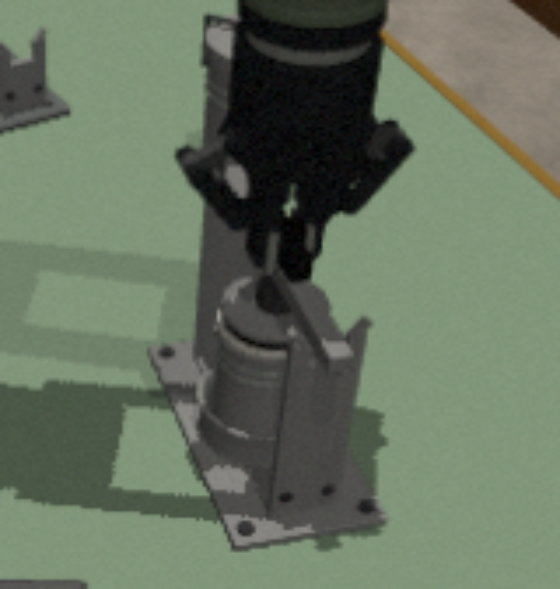

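The bar is inside the near bracket slot at (340,350) with no side force. About 5 mm left to the floor.

jog_arm([
  {"delta_pos":[0,0,0.05],"yaw":0},
  {"delta_pos":[0,0,0.1],"yaw":0},
  {"delta_pos":[0,0,0.14],"yaw":0},
  {"delta_pos":[0,0,0.18],"yaw":0},
  {"delta_pos":[0,0,0.18],"yaw":0},
])

```text
clock: 36.9
position: [0.6203, -0.2559, 0.1775]
tool_rot: [-2.362, -2.07, 0.0]
contact_force: [-0.3, -1.3, -3.8]
finger_gap: 0.0129
```

jog_arm([
  {"delta_pos":[0,0,0.03],"yaw":0},
  {"delta_pos":[0,0,0.06],"yaw":0},
  {"delta_pos":[0,0,0.06],"yaw":0},
  {"delta_pos":[0,0,0.06],"yaw":0},
  {"delta_pos":[0,0,0.06],"yaw":0},
])

```text
clock: 37.32
position: [0.6206, -0.2561, 0.1769]
tool_rot: [2.362, 2.07, 0.0]
contact_force: [-2.0, 0.5, 0.7]
finger_gap: 0.0131
```

Contact at 0.1769 (0.177 expected). Releasing: a slight further press is not needed.

jog_arm([
  {"delta_pos":[0,0,0],"yaw":0},
  {"delta_pos":[0,0,0],"yaw":0},
  {"delta_pos":[0,0,0],"yaw":0},
  {"delta_pos":[0,0,0],"yaw":0},
  {"delta_pos":[0,0,0],"yaw":0},
], claw=45)

```text
clock: 37.73
position: [0.6207, -0.2562, 0.1765]
tool_rot: [2.362, 2.07, 0.0]
contact_force: [-0.6, 0.1, -0.0]
finger_gap: 0.045
```

jog_arm([
  {"delta_pos":[0,0,-0.4],"yaw":0},
  {"delta_pos":[0,0,-1.2],"yaw":0},
  {"delta_pos":[0,0,-2.5],"yaw":0},
  {"delta_pos":[0,0,-4],"yaw":0},
  {"delta_pos":[0,0,-4],"yaw":0},
])

```text
clock: 38.15
position: [0.6243, -0.2582, 0.2875]
tool_rot: [2.35, 2.06, 0.009]
contact_force: [0.5, -0.8, 2.4]
finger_gap: 0.0452
```

jog_arm([
  {"delta_pos":[0,0,0],"yaw":0},
  {"delta_pos":[0,0,0],"yaw":0},
  {"delta_pos":[0,0,0],"yaw":0},
  {"delta_pos":[0,0,0],"yaw":0},
  {"delta_pos":[0,0,0],"yaw":0},
])

```text
clock: 38.57
position: [0.6197, -0.2556, 0.2744]
tool_rot: [-2.36, -2.069, 0.002]
contact_force: [-0.1, -0.4, -0.7]
finger_gap: 0.0452
```

```bash
python3 snap.py wrist w30; python3 snap.py side s30;python3 snap.py top t30; python3 - <<'E'
from h import *
i=cv2.imread("pics/s30.png"); cv2.imwrite("pics/s30z.png",cv2.resize(i[150:340,320:480],None,fx=3.5,fy=3.1))
for n in("w30","s30"):
    P=cloud(load(n+".npz")); r=np.hypot(P[...,0]-.619,P[...,1]+.256); ax=np.array([np.cos(np.radians(-7.5)),np.sin(np.radians(-7.5))]); off=(P[...,:2]-[.619,-.2562])@ax
    m=(P[...,2]>.162)&(P[...,2]<.172)&(r<.11)&(r>.033)&(np.abs(off)<.0095); p=P[m]
    (c,sz,an)=cv2.minAreaRect(p[:,:2].astype(np.float32)); A=np.c_[p[:,:2]-[.619,-.256],np.ones(len(p))]
    print(n,"bar",len(p),np.round(c,4),np.round(sz,4),an,"z",np.median(p[:,2]),"slopes",np.linalg.lstsq(A,p[:,2],rcond=None)[0].round(4))
    m=(P[...,2]>.126)&(P[...,2]<.134)&(r<.04); p=P[m]; 
    if len(p)>20: print("cover plate z",np.median(p[:,2]),((p.max(0)+p.min(0))/2).round(4))
E
```

```text
38.6167 [ 0.6199 -0.2557  0.2746] F [-0.1 -0.1 -0.9] gap 0.044898444730189314 jaw -7.54
38.6667 [ 0.62   -0.2558  0.275 ] F [ 0.1  0.3 -0.1] gap 0.04503106894590467 jaw -7.54
38.7167 [ 0.6202 -0.2559  0.2753] F [-0.4  0.3  0.2] gap 0.044895992157779924 jaw -7.54
w30 bar 2112 [ 0.6209 -0.2562] [0.1887 0.0141] 82.46498107910156 z 0.16699118866729815 slopes [-0.0028 -0.0006  0.167 ]
cover plate z 0.13006869525835224 [ 0.619  -0.2573  0.1301]
s30 bar 304 [ 0.6199 -0.2553] [0.1893 0.0157] 83.33802032470703 z 0.1662179346251178 slopes [ 0.0778 -0.014   0.166 ]
cover plate z 0.12907681679615501 [ 0.6184 -0.2567  0.13  ]
```

View pics/w30.png

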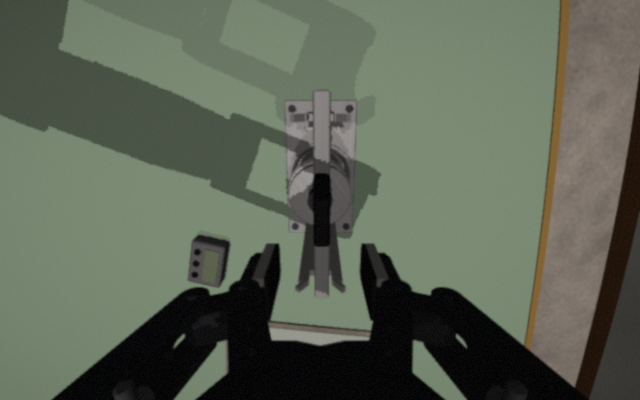

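View pics/s30z.png

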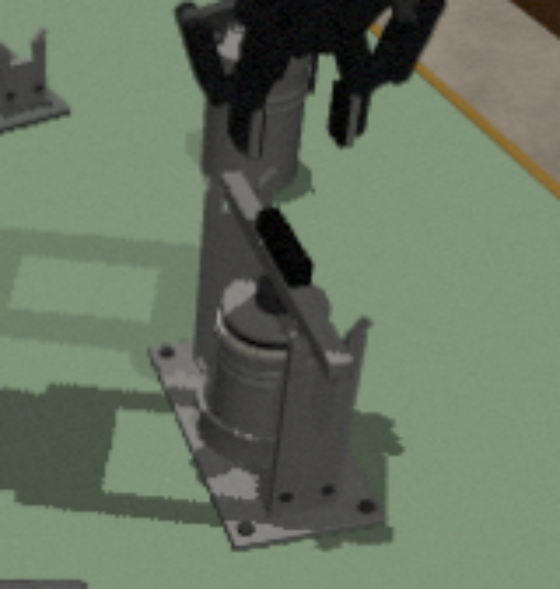

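The bar lies in both brackets: top 0.167, level, axis 82.5°. The cover is undisturbed and the gripper is clear and open above. Handing in.

```bash
python3 - <<'E'
from rig import robot
print(robot.sign_off()); print(robot.read_state()["clock"])
E
```

```text
the job is handed in; nothing more can be done
None
the job is handed in; nothing more can be done
```

I built the canister stack in the carrier in the order given, laid the keeper bar in both brackets, and handed the job in at about 39 s of the 128 s allowed. The hand-in gave no verdict.

My last position checks, from the wrist camera after each placement:

| Part | Measured centre (x, y), m | Measured height, m | From canister axis or bracket midpoint | Check |
|---|---|---|---|---|
| Canister | (0.618, -0.256) | rim 0.108 | about 1 mm from the seat axis | upright in the seat |
| PTFE gasket | (0.618, -0.257) | top 0.114 | about 1.3 mm | flat |
| Rubber gasket | (0.619, -0.257) | top 0.1236 | about 1.7 mm | flat |
| Cover | (0.619, -0.2586), then (0.619, -0.2573) once the bar was in | plate top 0.130 | 2–3 mm | plug in the bore, from its seated height |
| Keeper bar | (0.621, -0.256) | top 0.167 | about 2 mm from the bracket midpoint | level, axis 82.5° against 82.5° for the carrier |

- **Disagreements:** The side and wrist cameras differed by 1–2 mm on bar and cover positions, which is within the stated calibration. A tilt fit from the side view gave a slope of 0.08 across the bar. I put that down to the bar's visible side face, because the wrist view gave nearly zero.
- **Bystanders:** I never touched the bottle, the closed canister or the timer. I did not re-measure their positions at the end.

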